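Reverse the nut drivers in the spring clip and load the indexing turret

ROBOT

A 7-joint arm with a two-finger parallel gripper is mounted at the origin on a cart in front of the work surface, level with it; the furniture and walls round the work are solid. World frame = base frame: x ahead of the robot, y to its left, z up, the work surface at z = 0. Lengths are in m, angles in degrees, forces in N, time in s.
With the tool pointing down it reaches from about 0.4 to 0.85 m from the base axis. Payload 4.5 kg.
Tool frame: the origin (TCP) lies at the very end of the fingers, on their centre line; the grasp point (between the pads) lies 19 mm behind it (hold_point_z is the distance from the TCP to the grasp point, in m); x points along the fingers, y is the direction in which the jaws open and shut, and the axes are right-handed (so a half turn about x gives the same grasp; the last joint's range is limited). The gripper opens to 88 mm and grips with 3 to 60 N. Pads are 18 mm wide; open, the fingers measure 123 mm over their backs; the gripper's body (75 mm by 187 mm) begins 45 mm behind the grasp point.
Start: joints at [-65.042, 39.483, -11.15, 89.685, 9.013, 51.709, -12.324], TCP at [0.244, 0.575, 0.207] pointing down, gripper open.
Joint ranges: [-172.22, 172.22], [-26.19, 119.32], [-84.43, 86.54], [7.71, 146.69], [-57.33, 237.33], [2.42, 119.75], [-152.13, 152.13]. Speed limits (degrees/s): [147.25, 147.25, 180, 180, 180, 180, 180].

INTERFACE

Orientations are given as a 3x3 rotation matrix whose columns are the frame's x, y, z axes.
In Python, from cell import * gives the robot as it stands. The module is installed in compiled form; this text tells all that it offers.
- The arm moves only by the tool apply_moves, never from a script. Its argument "targets" is a list of rows, each an object of numbers: "x", "y", "z": the shift along the tool's x, y, z in mm; "roll": the turn about the tool's x in degrees. In form: [{"x": .., "y": .., "z": .., "roll": ..}, ...]. A call has 1 to 20 rows; each row shifts and turns the commanded pose from where the row before left it, along the tool's axes as they then stand; what a row does not reach is not made up. A row lasts 1/8 s, in which the tool goes at most 62.5 mm and 10.7 degrees, less where a joint would pass 70% of its speed; a pose out of reach is approached as far as the arm can. A call is refused whole if a number of a shift passes 62.5 or a number of a turn 10.7, either way. A call with a gripper value outside its range is refused whole. "gripper" is the closure, from 0 (fully open) to 1 (shut), set as the call begins (left out, the last holds). The fingers move at their own pace and stop on an object; the grip force is fixed at half the most. Time passes only in rows, so rows that do not move let the fingers close. It gives the time, the measured TCP pose, the force and the opening at its end, in the units of the state.
- read_state(): the state, without advancing time (a new reading comes with each control period).
- get_image(name): name is "scene" or "top"; returns the picture (480x640x3 uint8, red, green, blue); there is no depth.
- camera_params(name): a dict with "vertical_fov" (degrees; the focal length in pixels is half the picture's height over the tangent of half this angle, whatever the lens; pixels are square), "cx", "cy" (the principal point, pixels), "D" ([k1, k2, p1, p2, k3] as OpenCV has them; the pictures are not rectified), "R" (3x3) and "t" (3): a world point X has camera coordinates R X + t. Camera axes: x right, y down, z forward; pixel columns grow to the right and rows downward; lengths in m; the calibration is good to about 2 mm. A picture is of the moment at which its call begins. camera_params takes no time and is no camera call.
- finish_job(): hands the job in, once; it reports no verdict.
The state is a dict: "time_s": time; "joint_positions": joint angles; "dq": joint speeds; "effort": joint torques, N m; "eef_pos": TCP position; "eef_rot": TCP orientation; "force": force on the tool from outside, world axes, zero at the start; "wrist_torque": the same for the moment, N m; "gripper_width": opening from 0.0 (shut) to 1.0 (fully open).
Only numpy, scipy, OpenCV 4.12 (cv2) and the standard library are available. Lean on these libraries where they do the work, as an engineer would, in place of code of your own. Each camera call takes 0.05 s, during which the arm holds its last target. There are 200 camera calls.

TASK

The nut drivers lie handle-first in the low rack; working from the rack's left to its right, take each one by its shank, snap it by the neck into the spring clip and let go, take it again by the handle from the clip's other side, and slide it shank-first, fully home, into an empty trough of the turret at the loading position (the pointed tongue). Turn the turret by its knob to bring up each next empty trough, and when every driver is loaded leave the turret clicked into place with its blank station at the loading position. Leave the other things on the bench where they stand.

Things in the scene. Friction and masses are not known exactly. Their poses are not given: they have to be found in the camera images.
- nut_driver_1: nut driver from the rack's first pigeonhole from the left as the robot sees it (may be absent); all alike, 134 mm, 60 g. Origin on its axis at mid neck; +x to the handle. Along x: steel shank, round 11 mm, from -56 (tip) to -16 mm; dark neck, round 14 mm, -16 to +16; grey handle, 18 mm square, +16 to +78. Balances at +23. Lying flat, its axis is 9 mm up
- nut_driver_1_tip (a point): shank end of the first nut driver, on its axis, at x = -56 mm in its frame
- nut_driver_2: nut driver from the rack's second pigeonhole from the left as the robot sees it (may be absent); all alike, 134 mm, 60 g. Origin on its axis at mid neck; +x to the handle. Along x: steel shank, round 11 mm, from -56 (tip) to -16 mm; dark neck, round 14 mm, -16 to +16; grey handle, 18 mm square, +16 to +78. Balances at +23. Lying flat, its axis is 9 mm up
- nut_driver_2_tip (a point): shank end of the second nut driver, on its axis, at x = -56 mm in its frame
- nut_driver_3: nut driver from the rack's third pigeonhole from the left as the robot sees it (may be absent); all alike, 134 mm, 60 g. Origin on its axis at mid neck; +x to the handle. Along x: steel shank, round 11 mm, from -56 (tip) to -16 mm; dark neck, round 14 mm, -16 to +16; grey handle, 18 mm square, +16 to +78. Balances at +23. Lying flat, its axis is 9 mm up
- nut_driver_3_tip (a point): shank end of the third nut driver, on its axis, at x = -56 mm in its frame
- nut_driver_4: nut driver from the rack's fourth pigeonhole from the left as the robot sees it (may be absent); all alike, 134 mm, 60 g. Origin on its axis at mid neck; +x to the handle. Along x: steel shank, round 11 mm, from -56 (tip) to -16 mm; dark neck, round 14 mm, -16 to +16; grey handle, 18 mm square, +16 to +78. Balances at +23. Lying flat, its axis is 9 mm up
- nut_driver_4_tip (a point): shank end of the fourth nut driver, on its axis, at x = -56 mm in its frame
- rack: fixed rack, 80 (x) x 208 (y) x 53 mm high, origin under its centre; four roofed pigeonholes 26 wide, 28 high, at y = +69 (first, left), +23, -23, -69 mm, floor 21 mm up, mouths at x = -40. Drivers lie handle in along the rack's x, axis 30 mm up, mid neck near x = -52; neck and shank stick out, the handle is under the roof: pull out 75 mm along -x
- clip_seat (a point): where mid neck lies in the spring clip, 60 mm up; x: along the driver (either way round). Fixed foot 70 x 70 x 10 mm, post 22 (x) x 26 mm. Two sprung jaws with polished lips, 16 mm long (x), reach 14 mm above this point. Pressed straight down the neck meets the lips 14 mm above its seat and snaps in with under 10 N; it pulls straight up out with as little. Both ends stick out
- turret_base: fixed foot of the indexing turret, 150 mm across, origin under its centre on the turret's axis; its -x axis points to the loading position, shown by a flat pointed tongue on the bench (reaches 160 mm from the axis, 8 mm high)
- turret_axis (a point): on the turret's upright axis at the middle of its black bar knob (52 mm long, 14 thick, 26 high, centre 95 mm above the bench). Below the knob is a round roof, 160 mm across, from 61 to 64 mm above the bench; a driver's shank must be slid in level under it. The hub below, 24 mm radius, is the stop: fully home, the tip is 24 to 30 mm from the axis
- load_seat (a point): loading position, fixed: where mid neck lies (84 mm from the turret's axis, 47 mm above the bench) when a driver is fully home in the trough there, handle outward. Troughs: radial, on a disc 244 mm across, top 38 mm above the bench; 26 mm wide between walls 18 mm high, flared at the rim; the handle's first 22 mm lie on the disc, the rest overhangs
- turret (a joint): turret angle, rad, counter-clockwise from above positive; turns freely both ways by its bar knob, detents at multiples of pi/3 into which it springs by itself (0.2 N m). At 0 the knob's bar lies along the base's x axis. Six stations 60 degrees apart: five troughs and one blank. At each detent one station is at the loading position
- blank (a point): middle of the blank, the one station without a trough (solid block 46 mm wide, 18 high), 84 mm from the axis, 47 mm above the bench; at turret angle 0 it is on the far side, half a turn from the loading position; at pi or -pi it is at the loading position
- flux_pot: white flux pot, 48 mm across, 74 mm tall; origin under its centre; a bystander, to be left alone
- spool: wire spool, 58 mm across, 30 mm tall; origin under its centre; a bystander, to be left alone
- paste_tin: low round paste tin, 64 mm across, 24 mm tall; origin under its centre; a bystander, to be left alone
- adapter: black adapter block, 41 x 118 x 26 mm; origin under its centre; a bystander, to be left alone

How it is judged:
By the outcome, as a careful person would: the job done as asked, in the order asked, and still so for the second after the job is handed in, with the robot touching nothing.
Of nut_driver_1, nut_driver_2, nut_driver_3, nut_driver_4 only 3 to 4 are there at a start; the rules pass over those that are not, and their reading is None.
At some moment in a run one of nut_driver_3, nut_driver_4 may be knocked a few centimetres aside while the robot is not near it.
Once in a run the grip may slacken for a moment while it holds something.
It also fails if it takes over 210 s, if anything falls off the work surface, if the arm or the gripper's body presses on something with over 40 N, if the wrist force passes 120 N, or if a joint passes its speed limit or range.

## Working session

There is one attempt and no reset: what is moved stays moved. The work goes in short steps, Python scripts to look and compute and a tool call to move; the robot and the scene stay as the last step left them, time stands still between calls to the robot, and variables do not carry over. Pictures are saved under pics/ and viewed, about 12 in all and at most 16, crops included, and the job is handed in when it is done.

Besides the shell and the picture viewer there is one more tool, called after "Request:" by a JSON object that holds its "fn" and its "kwargs". apply_moves: Moves the arm, as the interface text tells. Its arguments: {"type":"object","properties":{"targets":{"type":"array"},"gripper":{"type":"number"}},"required":["targets"]}

```bash
mkdir -p pics
python3 - <<'E'
from cell import *
import cv2, numpy as np
s=read_state(); print(s)
for n in("scene","top"):
    im=get_image(n); cv2.imwrite(f"pics/{n}0.png",im[:,:,::-1]); print(n,camera_params(n))
E
```

```text
{'time_s': 0.0, 'joint_positions': array([-65.04294832,  39.53432326, -11.1450128 ,  89.74312112,
         9.01331344,  51.71051647, -12.323087  ]), 'dq': array([-0.04775676,  0.03825521,  0.14951394, -0.07191175,  0.02134051,
       -0.06029115, -0.04555693]), 'effort': array([-1.72319542e-04, -5.27571023e+01, -1.26685783e+00, -1.53429955e+01,
       -5.26103633e-02,  6.58043049e-03,  1.79084204e-04]), 'eef_pos': array([0.24419636, 0.57457654, 0.20620591]), 'eef_rot': array([[-5.91325693e-04,  3.90956051e-01,  9.20409157e-01],
       [-1.75276077e-03,  9.20407499e-01, -3.90956472e-01],
       [-9.99998289e-01, -1.84443967e-03,  1.40991824e-04]]), 'force': array([ 0.62813026, -0.06705011,  0.75267076]), 'wrist_torque': array([ 0.04168405,  0.01137107, -0.02471574]), 'gripper_width': 0.998221572624561}
scene {'vertical_fov': 57.16430091847991, 'cx': 317.00199533661726, 'cy': 241.488104862481, 'D': array([0.03520557, 0.        , 0.        , 0.        , 0.        ]), 'R': array([[-0.25898848, -0.96574529,  0.01615556],
       [-0.57168371,  0.13978641, -0.80847851],
       [ 0.77852598, -0.21862249, -0.58830392]]), 't': array([0.11934272, 0.39314862, 0.70863086])}
top {'vertical_fov': 52.17384186893195, 'cx': 320.2273235244431, 'cy': 234.5417285479145, 'D': array([-0.13245428,  0.        ,  0.        ,  0.        ,  0.        ]), 'R': array([[-0.02527256, -0.99966392, -0.00577447],
       [-0.99666483,  0.02564424, -0.07746992],
       [ 0.07759196,  0.00379735, -0.99697797]]), 't': array([0.01064869, 0.5537699 , 1.16051805])}
```

View pics/scene0.png

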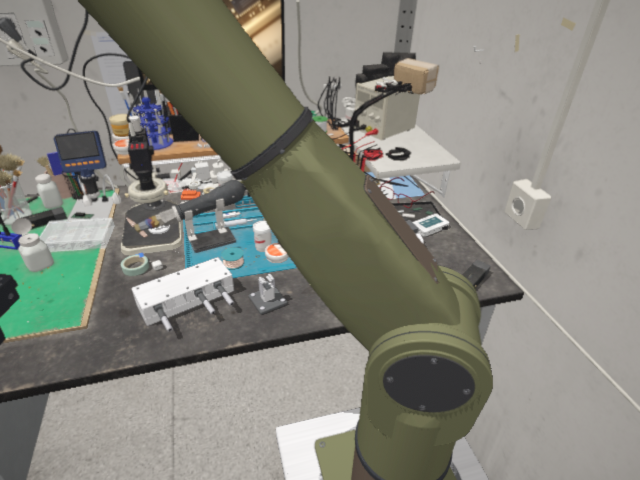

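View pics/top0.png

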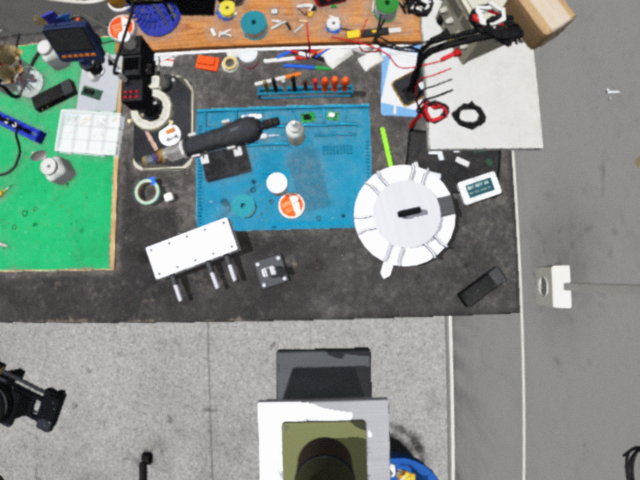

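The top view shows the rack near (190,248) with drivers at about (178,290), (213,275) and (234,270). The clip is near (271,271), the turret near (405,213) and the adapter near (482,286). I'll zoom in next.

```bash
cat > h.py <<'E'
from cell import *
import cv2, numpy as np
def KD(n):
    p=camera_params(n); f=240/np.tan(np.radians(p['vertical_fov']/2))
    return np.array([[f,0,p['cx']],[0,f,p['cy']],[0,0,1]]),p['D'],np.array(p['R']),np.array(p['t'])
def ray(n,uv,z):
    K,D,R,t=KD(n); uv=np.asarray(uv,float).reshape(-1,1,2)
    q=cv2.undistortPoints(uv,K,D)[:,0]; d=np.c_[q,np.ones(len(q))]@R; c=-R.T@t
    return c+d*((z-c[2])/d[:,2])[:,None]
def proj(n,X):
    K,D,R,t=KD(n); return cv2.projectPoints(np.asarray(X,float).reshape(-1,1,3),cv2.Rodrigues(R)[0],t,K,D)[0][:,0]
def save(n,name,box=None,s=1):
    im=get_image(n); a=im[:,:,::-1]
    if box: a=a[box[1]:box[3],box[0]:box[2]]
    cv2.imwrite(f"pics/{name}.png",cv2.resize(a,None,fx=s,fy=s,interpolation=cv2.INTER_CUBIC)); np.save(f"pics/{n}_last.npy",im); return im
E
python3 - <<'E'
from h import *
im=save("top","c1",(135,155,335,305),4); np.save("pics/top0.npy",im)
a=im[:,:,::-1][150:310,340:520]; cv2.imwrite("pics/c2.png",cv2.resize(a,None,fx=4,fy=4,interpolation=cv2.INTER_CUBIC))
hsv=cv2.cvtColor(im,cv2.COLOR_RGB2HSV)
m=((hsv[...,2]>165)&(hsv[...,1]<40)).astype(np.uint8); m[:150]=0;m[320:]=0
for c in cv2.findContours(m,0,2)[0]:
    if cv2.contourArea(c)>60:
        print(cv2.contourArea(c),cv2.boundingRect(c),cv2.minAreaRect(c))
E
```

```text
731.5 (551, 265, 21, 44) ((560.8834838867188, 286.5531921386719), (43.61724853515625, 19.501712799072266), 87.27368927001953)
2923.0 (145, 218, 93, 61) ((191.10812377929688, 248.14865112304688), (35.17525100708008, 88.4378662109375), 69.22774505615234)
147.0 (278, 194, 27, 25) ((291.1195068359375, 206.29205322265625), (23.61424446105957, 26.408044815063477), 86.18592071533203)
122.5 (134, 179, 25, 26) ((145.58428955078125, 191.86517333984375), (23.531953811645508, 23.743953704833984), 32.00538635253906)
310.0 (267, 173, 21, 21) ((276.5000305175781, 182.5), (19.798988342285156, 19.798988342285156), 45.0)
889.0 (458, 171, 44, 34) ((479.154541015625, 187.44650268554688), (24.06079864501953, 40.3436393737793), 70.90650939941406)
7883.5 (354, 162, 102, 117) ((403.913818359375, 215.03445434570312), (102.13243865966797, 100.83256530761719), 68.19859313964844)
383.5 (41, 155, 24, 26) ((51.12161636352539, 165.770263671875), (24.876995086669922, 21.389564514160156), 54.46232223510742)
368.5 (512, 151, 12, 169) ((517.5162963867188, 234.9991455078125), (168.34518432617188, 3.81178617477417), 87.00687408447266)
208.0 (55, 150, 64, 7) ((86.5, 153.0), (6.0, 63.0), 90.0)
```

View pics/c1.png

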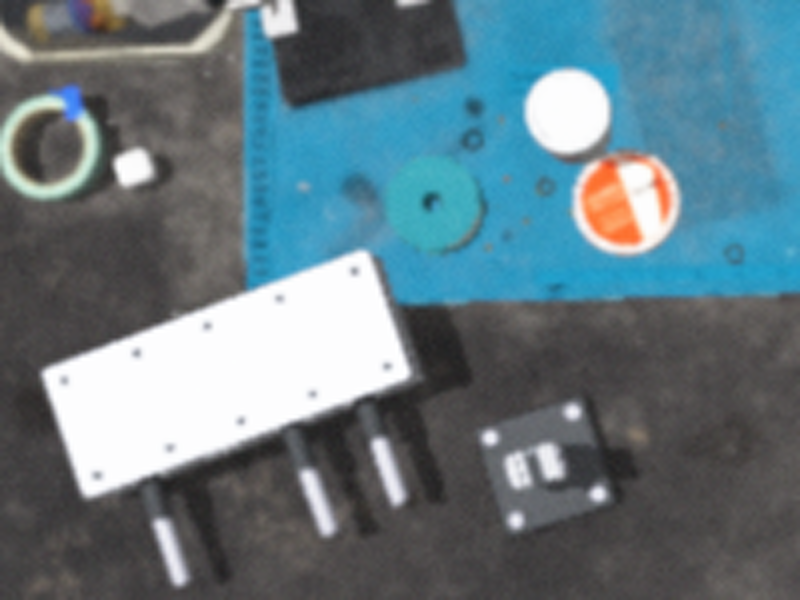

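View pics/c2.png

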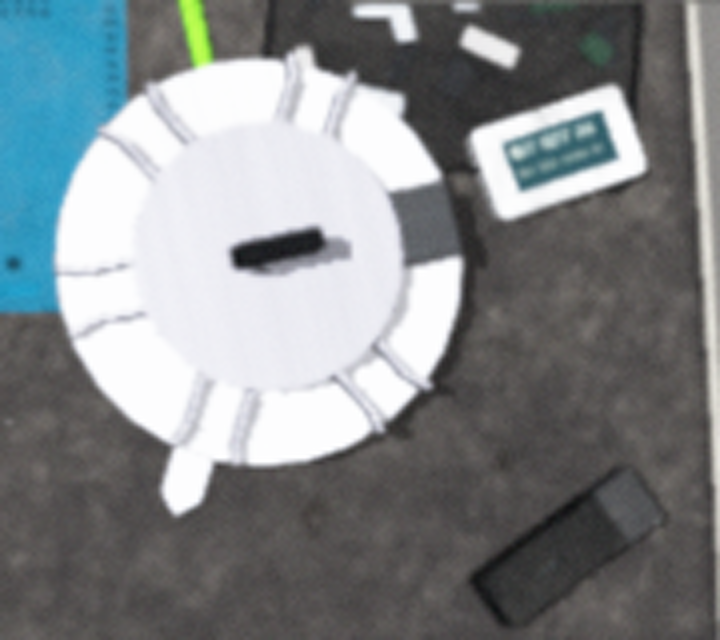

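Run:
```python
from h import *
from scipy.optimize import least_squares
im=np.load("pics/top0.npy"); hsv=cv2.cvtColor(im,cv2.COLOR_RGB2HSV)
c1=lambda p:(np.array(p)+.5)/4-.5+[135,155]
c2=lambda p:(np.array(p)+.5)/4-.5+[340,150]
mm=lambda a:np.round(np.asarray(a)*1e3,1).tolist()
P=ray("top",c1([(42,370),(372,250),(412,375),(88,497)]),.053)
print("rack corners",mm(P[:,:2]),"ctr",mm(P.mean(0)), "len",[float(np.linalg.norm(P[i]-P[i-1])) for i in range(4)])
d=P[0]-P[3]+P[1]-P[2]; w=P[0]-P[1]+P[3]-P[2]
print("rack x ang",np.degrees(np.arctan2(d[1],d[0])),"y ang-90",np.degrees(np.arctan2(w[1],w[0]))-90)
for a,b in(((150,480),(180,583)),((292,430),(328,533)),((367,403),(400,503))):
    A,B=ray("top",c1([a,b]),.032); v=A-B; print("drv neckstart",mm(A),"tip",mm(B),np.degrees(np.arctan2(v[1],v[0])))
S=ray("top",c1([(489,437),(573,411),(599,494),(516,520)]),.011)
print("clip foot",mm(S[:,:2]),mm(S.mean(0))); v=S[0]-S[3]+S[1]-S[2]; print("clip ang",np.degrees(np.arctan2(v[1],v[0])))
J=ray("top",c1([(517,468),(550,460)]),.074); print("jaws",mm(J),"mean",mm(J.mean(0)))
# turret
v=hsv[...,2].astype(int); m=((v>150)&(hsv[...,1]<40)).astype(np.uint8); m[:140]=0; m[:,:340]=0; m[:,470:]=0;m[290:]=0
c=max(cv2.findContours(m,0,1)[0],key=cv2.contourArea)[:,0]
Q=ray("top",c,.038)[:,:2]
r=least_squares(lambda p:np.hypot(*(Q-p[:2]).T)-p[2],[.6,-.18,.122],loss='soft_l1',f_scale=.001); print("disc",mm(r.x))
ax=r.x[:2]
# roof by hand
Rf=ray("top",c2([(135,255),(402,255),(268,122),(268,390),(172,165),(362,350)]),.064)[:,:2]
r2=least_squares(lambda p:np.hypot(*(Rf-p[:2]).T)-p[2],[.6,-.18,.08]); print("roof",mm(r2.x))
km=((v<60)).astype(np.uint8); km[:195]=0;km[225:]=0;km[:,:390]=0;km[:,430:]=0
k=max(cv2.findContours(km,0,1)[0],key=cv2.contourArea); (kc,ks,ka)=cv2.minAreaRect(k)
bx=cv2.boxPoints((kc,ks,ka)); B=ray("top",bx,.108); print("knob",mm(ray("top",[kc],.108)),ks,[round(float(np.degrees(np.arctan2(*(B[i]-B[i-1])[1::-1]))),1) for i in range(4)],[float(np.linalg.norm(B[i]-B[i-1])) for i in range(4)])
T=ray("top",c2([(178,516)]),.008)[0]; print("tongue tip",mm(T),"dist",np.linalg.norm(T[:2]-ax),"ang",np.degrees(np.arctan2(*(T[:2]-ax)[::-1])))
for a,b in (((188,440),(208,385)),((238,462),(252,395))):
    W=ray("top",c2([a,b]),.056);v=W[0]-W[1];print("wall",mm(W),np.degrees(np.arctan2(v[1],v[0])))
```

```text
rack corners [[532.0, 415.4], [598.4, 214.6], [523.8, 191.6], [455.9, 387.3]] ctr [527.5, 302.2, 53.0] len [0.081162567456847, 0.21152065204333978, 0.07809527601990714, 0.20718252552738908]
rack x ang 18.71917442587975 y ang-90 18.703642547395432
drv neckstart [465.3, 355.9, 32.0] tip [403.2, 338.1, 32.0] 16.009016242339538
drv neckstart [493.6, 268.4, 32.0] tip [431.6, 247.3, 32.0] 18.757267166176874
drv neckstart [508.8, 222.6, 32.0] tip [448.6, 203.6, 32.0] 17.58371572096995
clip foot [[487.2, 152.3], [501.7, 100.8], [451.1, 86.0], [436.5, 136.7]] [469.1, 119.0, 11.0]
clip ang 16.649413601305174
jaws [[467.7, 127.9, 74.0], [471.8, 108.8, 74.0]] mean [469.7, 118.4, 74.0]
disc [594.8, -206.0, 121.9]
roof [594.9, -207.7, 78.4]
knob [[593.5, -205.6, 108.0]] (4.555540084838867, 21.584583282470703) [10.3, -78.9, -169.9, 101.1] [0.01027661119277925, 0.04917550137884039, 0.010305428385492525, 0.04913877926672716]
tongue tip [443.6, -155.8, 8.0] dist 0.1592776617080495 ang 161.65401251158795
wall [[488.4, -157.2, 56.0], [520.3, -170.1, 56.0]] 158.00455907826517
wall [[474.8, -186.1, 56.0], [513.7, -195.7, 56.0]] 166.08167877568297
```

The crops show drivers in pigeonholes 1, 3 and 4 (tips near (180,583), (328,533) and (400,503) in c1); hole 2 is empty. The clip foot is centred at c1 (544,465). In c2 the tongue tip is at (178,516), a trough faces it, and the grey blank is at (430,225). That puts the turret at about -60°.

```bash
cat > g.py <<'E'
# usage: g.py X Y Z psi : sums of roll, then shifts (mm) in tool axes at final psi
import sys; from cell import *; import numpy as np
s=read_state(); p=s['eef_pos']*1e3; R=s['eef_rot']; psi=np.degrees(np.arctan2(R[1,1],R[0,1]))
print("t",round(s['time_s'],2),"tcp",p.round(1),"psi",psi.round(2),"q",s['joint_positions'].round(0),"F",s['force'].round(1),"T",s['wrist_torque'].round(2),"w",round(s['gripper_width']*88,1))
for i in range(1,len(sys.argv)-3,4):
    X,Y,Z,A=map(float,sys.argv[i:i+4]); d=np.array([X,Y,Z])-p; a=np.radians(A)
    print("roll",round(psi-A,2),"x",round(-d[2],1),"y",round(d[0]*np.cos(a)+d[1]*np.sin(a),1),"z",round(d[0]*np.sin(a)-d[1]*np.cos(a),1)); p=np.array([X,Y,Z]);psi=A
E
python3 g.py 431.5 345.5 90 107 431.5 345.5 13 107
```

```text
t 0.15 tcp [244.3 574.8 206.4] psi 66.98 q [-65.  40. -11.  90.   9.  52. -12.] F [-0.7 -0.8  0.6] T [ 0.01 -0.   -0.02] w 88.1
roll -40.02 x 116.4 y -274.0 z 112.0
roll 0.0 x 77.0 y 0.0 z 0.0
```

Request:
{"fn": "apply_moves", "kwargs": {"targets": [{"roll":-10},{"roll":-10},{"roll":-10},{"roll":-10},{"x":14,"y":-34,"z":14},{"x":14,"y":-34,"z":14},{"x":14,"y":-34,"z":14},{"x":14,"y":-34,"z":14},{"x":14,"y":-34,"z":14},{"x":14,"y":-34,"z":14},{"x":14,"y":-34,"z":14},{"x":18,"y":-36,"z":14},{"x":0},{"x":0}], "gripper": 0.57}}

```text
$.targets[0]: bad value
```

```bash
python3 g.py 431.5 345.5 13 107; python3 -c "
from h import *
save('top','c3',(135,205,335,335),4)"
```

```text
t 0.15 tcp [244.3 574.8 206.4] psi 66.98 q [-65.  40. -11.  90.   9.  52. -12.] F [-0.7 -0.8  0.6] T [ 0.01 -0.   -0.02] w 88.1
roll -40.02 x 193.4 y -274.0 z 112.0
```

View pics/c3.png

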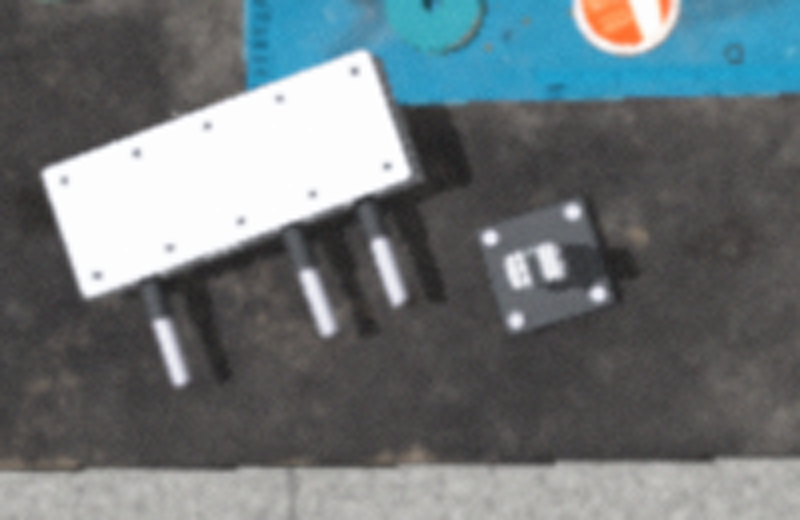

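The call was refused because each row needs all four keys. The picture shows nothing has changed.

Request:
{"fn": "apply_moves", "kwargs": {"targets": [{"x":0,"y":0,"z":0,"roll":-10},{"x":0,"y":0,"z":0,"roll":-10},{"x":0,"y":0,"z":0,"roll":-10},{"x":0,"y":0,"z":0,"roll":-10},{"x":14,"y":-34,"z":14,"roll":0},{"x":14,"y":-34,"z":14,"roll":0},{"x":14,"y":-34,"z":14,"roll":0},{"x":14,"y":-34,"z":14,"roll":0},{"x":14,"y":-34,"z":14,"roll":0},{"x":14,"y":-34,"z":14,"roll":0},{"x":14,"y":-34,"z":14,"roll":0},{"x":18,"y":-36,"z":14,"roll":0},{"x":0,"y":0,"z":0,"roll":0},{"x":0,"y":0,"z":0,"roll":0}], "gripper": 0.57}}

```text
time_s: 1.95
eef_pos: [0.4311, 0.3469, 0.0912]
eef_rot: [[-0.0, -0.292, 0.956], [0.001, 0.956, 0.292], [-1.0, 0.001, 0.0]]
force: [0.4, -0.3, -0.1]
gripper_width: 0.433
```

```bash
python3 g.py 431.5 345.5 13 107
```

```text
t 1.95 tcp [431.1 346.9  91.2] psi 107.0 q [-32.  45. -20. 108.  27.  32.  38.] F [ 0.4 -0.3 -0.1] T [ 0.09 -0.04  0.02] w 38.1
roll 0.0 x 78.2 y -1.5 z -0.0
```

Request:
{"fn": "apply_moves", "kwargs": {"targets": [{"x":26,"y":-1.5,"z":0,"roll":0},{"x":26,"y":0,"z":0,"roll":0},{"x":26,"y":0,"z":0,"roll":0},{"x":0,"y":0,"z":0,"roll":0}]}}

```text
time_s: 2.45
eef_pos: [0.4301, 0.3456, 0.0122]
eef_rot: [[-0.002, -0.295, 0.956], [-0.001, 0.956, 0.295], [-1.0, 0.0, -0.002]]
force: [0.8, 1.0, -0.2]
gripper_width: 0.431
```

Request:
{"fn": "apply_moves", "kwargs": {"targets": [{"x":0,"y":0,"z":0,"roll":0},{"x":0,"y":0,"z":0,"roll":0},{"x":0,"y":0,"z":0,"roll":0},{"x":0,"y":0,"z":0,"roll":0},{"x":0,"y":0,"z":0,"roll":0}], "gripper": 1}}

```text
time_s: 3.08
eef_pos: [0.4321, 0.3445, 0.0132]
eef_rot: [[0.0, -0.292, 0.956], [0.0, 0.956, 0.292], [-1.0, 0.0, 0.0]]
force: [-0.3, 0.1, 0.5]
gripper_width: 0.003
```

```bash
python3 g.py 355 322 16 107; python3 -c "
from h import *
save('scene','c4',(110,240,310,360),4)"
```

```text
t 3.08 tcp [432.1 344.5  13.2] psi 106.97 q [-35.  52. -15. 109.  31.  23.  34.] F [-0.3  0.1  0.5] T [ 0.01 -0.01  0.  ] w 0.2
roll -0.03 x -2.8 y 1.0 z -80.3
```

View pics/c4.png

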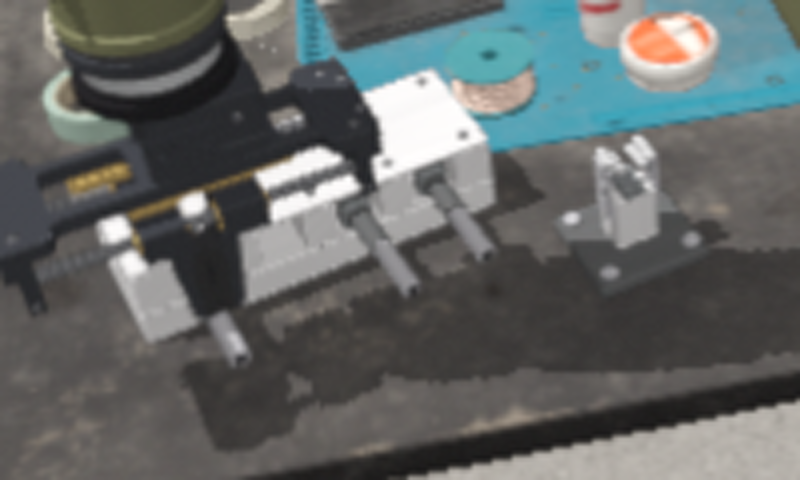

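Run:
```python
from h import *
q=lambda X:((proj("scene",np.array(X)/1e3)-[110,240]+.5)*4-.5).round(0).tolist()
print("tcp",q([432,344.5,13]),"axis z30 at tcp",q([432,344.5,30]),"tip pred z30",q([403.2,337,30]),"clip seat",q([469,119,60]), "rack corner top",q([[455.9,387.3,53],[598,214,53],[523.8,191.6,53]]))
print("d3 tip",q([431.6,247,30]),"d4 tip",q([448.6,203.6,30]))
```

```text
tcp [[231.0, 346.0]] axis z30 at tcp [[225.0, 324.0]] tip pred z30 [[240.0, 360.0]] clip seat [[627.0, 170.0]] rack corner top [[134.0, 277.0], [441.0, 69.0], [490.0, 139.0]]
d3 tip [[411.0, 292.0]] d4 tip [[487.0, 257.0]]
```

```bash
python3 -c "
from h import *
save('scene','c5',(130,270,200,340),9)"
```

```text
(no output)
```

View pics/c5.png

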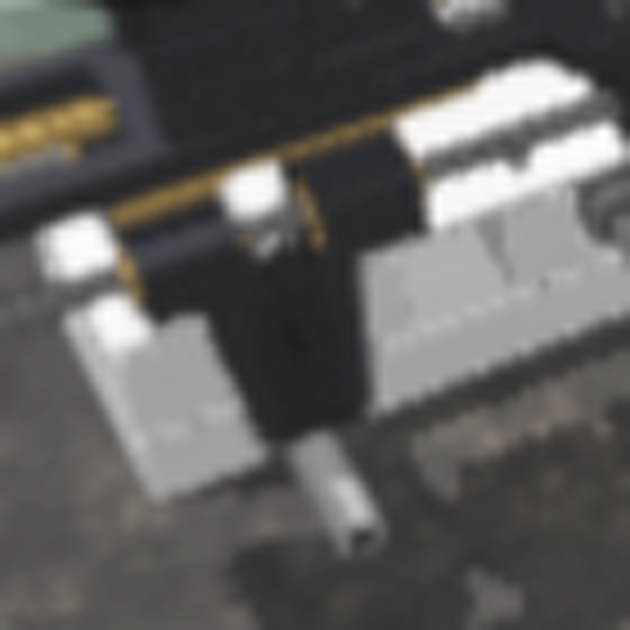

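Request:
{"fn": "apply_moves", "kwargs": {"targets": [{"x":-20,"y":0,"z":-20,"roll":0},{"x":0,"y":0,"z":-30,"roll":0},{"x":10,"y":0,"z":0,"roll":0},{"x":10,"y":0,"z":0,"roll":0},{"x":5,"y":0,"z":0,"roll":0},{"x":2,"y":0,"z":0,"roll":0},{"x":0,"y":0,"z":0,"roll":0}]}}

```text
time_s: 4.05
eef_pos: [0.3844, 0.3299, 0.0058]
eef_rot: [[0.0, -0.292, 0.957], [0.0, 0.957, 0.292], [-1.0, -0.0, 0.0]]
force: [0.8, -0.9, 0.9]
gripper_width: 0.002
```

```bash
python3 g.py; python3 -c "
from h import *
im=get_image('scene'); s=read_state(); p=s['eef_pos']; u=proj('scene',[p,p+[0,0,.024]]); print(u)
a=im[270:350,120:220,::-1]; a=cv2.resize(a,None,fx=8,fy=8,interpolation=cv2.INTER_CUBIC)
for q,c in zip(u,((0,0,255),(0,255,0))): cv2.circle(a,tuple(int(v) for v in ((q-[120,270]+.5)*8)),5,c,-1)
cv2.imwrite('pics/c6.png',a)"
```

```text
t 4.05 tcp [384.4 329.9   5.8] psi 106.96 q [-40.  51. -10. 118.  33.  14.  29.] F [ 0.8 -0.9  0.9] T [ 0.03 -0.03 -0.  ] w 0.1
[[175.05593731 343.478616  ]
 [173.08477642 335.67038848]]
```

View pics/c6.png

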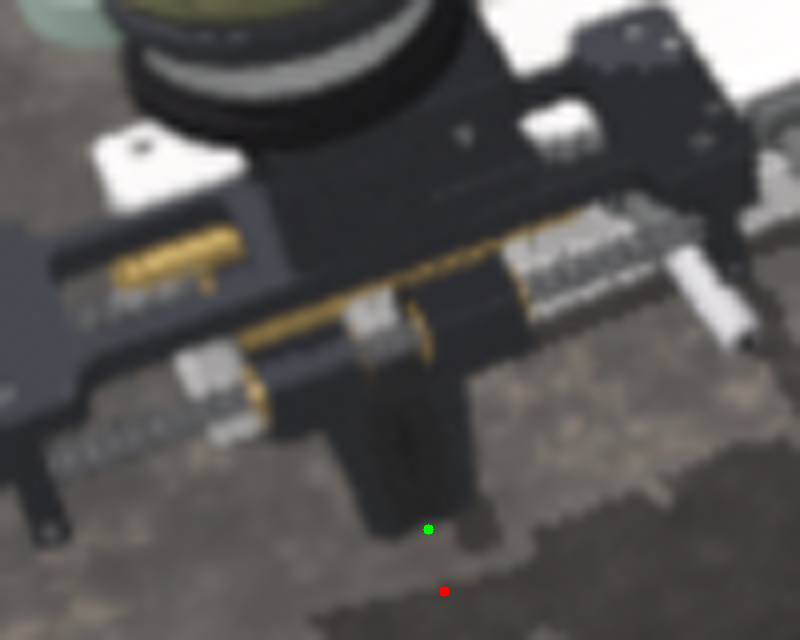

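The picture shows the shut fingers ending near (425,520), about 24 mm or more above the reported TCP (red, (444,591)). I'll measure the true finger length by touching bare bench.

Request:
{"fn": "apply_moves", "kwargs": {"targets": [{"x":8,"y":0,"z":0,"roll":0},{"x":8,"y":0,"z":0,"roll":0},{"x":4,"y":0,"z":0,"roll":0},{"x":2,"y":0,"z":0,"roll":0},{"x":0,"y":0,"z":0,"roll":0}]}}

```text
time_s: 4.72
eef_pos: [0.3841, 0.3299, -0.0161]
eef_rot: [[-0.0, -0.292, 0.956], [-0.0, 0.956, 0.292], [-1.0, -0.0, -0.0]]
force: [0.2, 0.0, 0.3]
gripper_width: 0.005
```

Request:
{"fn": "apply_moves", "kwargs": {"targets": [{"x":1.5,"y":0,"z":0,"roll":0},{"x":1,"y":0,"z":0,"roll":0},{"x":1,"y":0,"z":0,"roll":0},{"x":0,"y":0,"z":0,"roll":0}]}}

```text
time_s: 5.22
eef_pos: [0.3841, 0.3298, -0.0195]
eef_rot: [[-0.0, -0.292, 0.956], [-0.0, 0.956, 0.292], [-1.0, 0.0, -0.0]]
force: [0.0, -0.5, 0.1]
gripper_width: 0.005
```

Request:
{"fn": "apply_moves", "kwargs": {"targets": [{"x":1,"y":0,"z":0,"roll":0},{"x":1,"y":0,"z":0,"roll":0},{"x":1,"y":0,"z":0,"roll":0},{"x":0,"y":0,"z":0,"roll":0}]}}

```text
time_s: 5.72
eef_pos: [0.3841, 0.3299, -0.0226]
eef_rot: [[-0.0, -0.292, 0.956], [-0.0, 0.956, 0.292], [-1.0, -0.0, -0.0]]
force: [-0.0, -0.4, 0.5]
gripper_width: 0.007
```

Request:
{"fn": "apply_moves", "kwargs": {"targets": [{"x":1,"y":0,"z":0,"roll":0},{"x":1,"y":0,"z":0,"roll":0},{"x":0,"y":0,"z":0,"roll":0}]}}

```text
time_s: 6.1
eef_pos: [0.3841, 0.3298, -0.0246]
eef_rot: [[-0.0, -0.292, 0.956], [-0.0, 0.956, 0.292], [-1.0, -0.0, -0.0]]
force: [-0.9, 0.0, 0.9]
gripper_width: 0.004
```

Request:
{"fn": "apply_moves", "kwargs": {"targets": [{"x":1,"y":0,"z":0,"roll":0},{"x":1,"y":0,"z":0,"roll":0},{"x":0,"y":0,"z":0,"roll":0}]}}

```text
time_s: 6.48
eef_pos: [0.3841, 0.3298, -0.0266]
eef_rot: [[-0.0, -0.292, 0.956], [-0.0, 0.956, 0.292], [-1.0, -0.0, -0.0]]
force: [0.8, -0.2, 0.1]
gripper_width: 0.004
```

Request:
{"fn": "apply_moves", "kwargs": {"targets": [{"x":1,"y":0,"z":0,"roll":0},{"x":1,"y":0,"z":0,"roll":0},{"x":1,"y":0,"z":0,"roll":0},{"x":0,"y":0,"z":0,"roll":0}]}}

```text
time_s: 6.98
eef_pos: [0.3841, 0.3298, -0.0296]
eef_rot: [[-0.0, -0.292, 0.956], [-0.0, 0.956, 0.292], [-1.0, -0.0, -0.0]]
force: [-0.3, 1.2, 0.3]
gripper_width: 0.007
```

Request:
{"fn": "apply_moves", "kwargs": {"targets": [{"x":1,"y":0,"z":0,"roll":0},{"x":1,"y":0,"z":0,"roll":0},{"x":0,"y":0,"z":0,"roll":0}]}}

```text
time_s: 7.35
eef_pos: [0.3842, 0.3299, -0.0312]
eef_rot: [[0.0, -0.292, 0.956], [0.0, 0.956, 0.292], [-1.0, 0.0, 0.0]]
force: [-0.9, -0.9, 4.3]
gripper_width: 0.003
```

Request:
{"fn": "apply_moves", "kwargs": {"targets": [{"x":1,"y":0,"z":0,"roll":0},{"x":1,"y":0,"z":0,"roll":0},{"x":0,"y":0,"z":0,"roll":0}]}}

```text
time_s: 7.72
eef_pos: [0.3842, 0.3299, -0.0313]
eef_rot: [[0.002, -0.292, 0.956], [0.001, 0.956, 0.292], [-1.0, 0.0, 0.002]]
force: [-3.7, -1.0, 25.4]
gripper_width: 0.003
```

Contact came at a reported z of -31 mm, so the real fingertips are 31 mm above the reported TCP. The grasp point is therefore at reported z + 50, and I'll use that from here on.

Request:
{"fn": "apply_moves", "kwargs": {"targets": [{"x":-30,"y":0,"z":0,"roll":0},{"x":-35,"y":0,"z":0,"roll":0},{"x":-10,"y":0,"z":25,"roll":0},{"x":0,"y":0,"z":25,"roll":0},{"x":0,"y":0,"z":0,"roll":0}], "gripper": 0.57}}

```text
time_s: 8.35
eef_pos: [0.4339, 0.3446, 0.0415]
eef_rot: [[0.002, -0.289, 0.957], [0.001, 0.957, 0.289], [-1.0, 0.001, 0.002]]
force: [-0.2, 0.3, -0.5]
gripper_width: 0.432
```

```bash
python3 g.py 431.8 345.5 -18 107
```

```text
t 8.35 tcp [433.9 344.6  41.5] psi 106.82 q [-33.  49. -17. 109.  31.  26.  34.] F [-0.2  0.3 -0.5] T [0.02 0.04 0.02] w 38.1
roll -0.18 x 59.5 y 1.5 z -1.7
```

Request:
{"fn": "apply_moves", "kwargs": {"targets": [{"x":25,"y":1,"z":-1,"roll":0},{"x":25,"y":0,"z":0,"roll":0},{"x":10,"y":0,"z":0,"roll":0},{"x":0,"y":0,"z":0,"roll":0}]}}

```text
time_s: 8.85
eef_pos: [0.4296, 0.3447, -0.019]
eef_rot: [[-0.002, -0.293, 0.956], [-0.001, 0.956, 0.293], [-1.0, -0.001, -0.002]]
force: [-0.8, 0.4, -0.5]
gripper_width: 0.425
```

Request:
{"fn": "apply_moves", "kwargs": {"targets": [{"x":0,"y":0,"z":0,"roll":0},{"x":0,"y":0,"z":0,"roll":0},{"x":0,"y":0,"z":0,"roll":0},{"x":0,"y":0,"z":0,"roll":0}], "gripper": 1}}

```text
time_s: 9.35
eef_pos: [0.431, 0.3453, -0.0182]
eef_rot: [[0.0, -0.292, 0.956], [0.001, 0.956, 0.292], [-1.0, 0.0, 0.001]]
force: [-0.1, -0.3, 0.2]
gripper_width: 0.114
```

```bash
python3 g.py
```

```text
t 9.35 tcp [431.  345.3 -18.2] psi 106.97 q [-36.  55. -13. 110.  34.  19.  32.] F [-0.1 -0.3  0.2] T [ 0.06 -0.06  0.02] w 10.1
```

Request:
{"fn": "apply_moves", "kwargs": {"targets": [{"x":-2,"y":0,"z":0,"roll":0},{"x":0,"y":0,"z":-15,"roll":0},{"x":0,"y":-0.5,"z":-20,"roll":0},{"x":0,"y":-0.5,"z":-20,"roll":0},{"x":0,"y":-0.5,"z":-20,"roll":0},{"x":0,"y":-0.5,"z":-15,"roll":0},{"x":-20,"y":0,"z":0,"roll":0},{"x":-30,"y":0,"z":0,"roll":0},{"x":-28,"y":0,"z":0,"roll":0},{"x":0,"y":0,"z":0,"roll":0}]}}

```text
time_s: 10.6
eef_pos: [0.3461, 0.3178, 0.0631]
eef_rot: [[0.002, -0.291, 0.957], [0.003, 0.957, 0.291], [-1.0, 0.002, 0.003]]
force: [0.0, 1.2, -1.0]
gripper_width: 0.112
```

```bash
python3 g.py 443.9 111.2 60 106.65 443.9 111.2 32 106.65
```

```text
t 10.6 tcp [346.1 317.8  63.1] psi 106.95 q [-40.  44. -13. 123.  33.  17.  26.] F [ 0.   1.2 -1. ] T [0.08 0.01 0.  ] w 9.8
roll 0.3 x 3.1 y -226.0 z 34.5
roll 0.0 x 28.0 y 0.0 z 0.0
```

Request:
{"fn": "apply_moves", "kwargs": {"targets": [{"x":0,"y":-30,"z":5,"roll":0.3},{"x":0,"y":-35,"z":5,"roll":0},{"x":0,"y":-35,"z":5,"roll":0},{"x":0,"y":-35,"z":5,"roll":0},{"x":0,"y":-35,"z":5,"roll":0},{"x":0,"y":-35,"z":5,"roll":0},{"x":3,"y":-21,"z":4.5,"roll":0},{"x":0,"y":0,"z":0,"roll":0},{"x":0,"y":0,"z":0,"roll":0}]}}

```text
time_s: 11.72
eef_pos: [0.4426, 0.1117, 0.0581]
eef_rot: [[-0.001, -0.288, 0.958], [0.001, 0.958, 0.288], [-1.0, 0.001, -0.001]]
force: [0.3, 0.1, -0.3]
gripper_width: 0.112
```

```bash
python3 g.py 443.9 111.2 32 106.65; python3 -c "
from h import *
a=save('scene','x'); b=save('top','y')
q=lambda X:proj('scene',np.array(X)/1e3).round(1).tolist()
print(q([[469,119,60],[469,119,74]]))
A=cv2.resize(a[230:330,210:310,::-1],None,fx=4,fy=5,interpolation=2);B=cv2.resize(b[225:325,235:335,::-1],None,fx=4,fy=5,interpolation=2)
cv2.imwrite('pics/c7.png',np.hstack([A,B]))"
```

```text
t 11.72 tcp [442.6 111.7  58.1] psi 106.76 q [-10.  44. -15. 125.  42.  16.  45.] F [ 0.3  0.1 -0.3] T [0.02 0.1  0.03] w 9.9
roll 0.11 x 26.1 y -0.8 z 1.1
[[266.5, 282.1], [266.1, 277.4]]
```

View pics/c7.png

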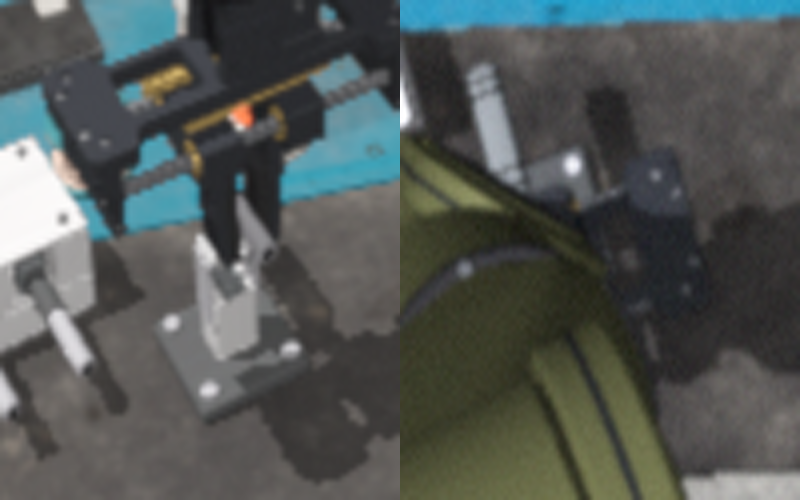

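Run:
```python
from h import *
f=lambda p:[235+(p[0]-400+.5)/4-.5,225+(p[1]+.5)/5-.5]
A=ray('top',[f((483,68)),f((508,183))],.113)*1e3; print(A.round(1)); v=A[0]-A[1]; print(np.degrees(np.arctan2(v[1],v[0])))
e=np.array([np.cos(np.radians(16.7)),np.sin(np.radians(16.7))]); n=np.array([-e[1],e[0]])
d=A[:,:2]-[442.6,111.7]; print("along",d@e,"lat",d@n)
```

```text
[[542.3 140.9 113. ]
 [490.7 127.8 113. ]]
14.2822505353912
along [103.88203545  50.71323976] lat [-0.63003946  1.61489346]
```

Request:
{"fn": "apply_moves", "kwargs": {"targets": [{"x":10,"y":-0.5,"z":0.5,"roll":0},{"x":10,"y":0,"z":0,"roll":0},{"x":6,"y":0,"z":0,"roll":0},{"x":0,"y":0,"z":0,"roll":0}]}}

```text
time_s: 12.32
eef_pos: [0.4435, 0.1101, 0.0319]
eef_rot: [[-0.001, -0.287, 0.958], [-0.001, 0.958, 0.287], [-1.0, -0.0, -0.001]]
force: [-0.1, -0.3, -0.2]
gripper_width: 0.106
```

Request:
{"fn": "apply_moves", "kwargs": {"targets": [{"x":4,"y":0,"z":0,"roll":0},{"x":4,"y":0,"z":0,"roll":0},{"x":4,"y":0,"z":0,"roll":0}]}}

```text
time_s: 12.7
eef_pos: [0.4444, 0.1104, 0.0206]
eef_rot: [[0.001, -0.287, 0.958], [0.001, 0.958, 0.287], [-1.0, 0.0, 0.001]]
force: [1.1, 0.3, 2.6]
gripper_width: 0.11
```

```bash
python3 g.py 443.9 111.2 12 106.65
```

```text
t 12.7 tcp [444.4 110.4  20.6] psi 106.68 q [-15.  48.  -8. 126.  45.   9.  42.] F [1.1 0.3 2.6] T [ 0.08 -0.03 -0.03] w 9.7
roll 0.03 x 8.6 y 0.9 z -0.2
```

Contact at about the expected height (2.6 N).

Request:
{"fn": "apply_moves", "kwargs": {"targets": [{"x":4,"y":0.5,"z":0,"roll":0},{"x":3,"y":0,"z":0,"roll":0},{"x":3,"y":0,"z":0,"roll":0},{"x":0,"y":0,"z":0,"roll":0}]}}

```text
time_s: 13.2
eef_pos: [0.4431, 0.1103, 0.0107]
eef_rot: [[-0.001, -0.287, 0.958], [-0.001, 0.958, 0.287], [-1.0, -0.0, -0.001]]
force: [-1.9, 0.1, 8.7]
gripper_width: 0.112
```

```bash
python3 g.py
```

```text
t 13.2 tcp [443.1 110.3  10.7] psi 106.69 q [-16.  49.  -6. 126.  46.   7.  41.] F [-1.9  0.1  8.7] T [-0.06  0.33  0.02] w 9.8
```

Request:
{"fn": "apply_moves", "kwargs": {"targets": [{"x":1.5,"y":0,"z":0,"roll":0},{"x":1.5,"y":0,"z":0,"roll":0},{"x":0,"y":0,"z":0,"roll":0}]}}

```text
time_s: 13.58
eef_pos: [0.4429, 0.1102, 0.0082]
eef_rot: [[-0.0, -0.287, 0.958], [-0.001, 0.958, 0.287], [-1.0, -0.0, -0.001]]
force: [-3.1, -0.3, 11.5]
gripper_width: 0.108
```

```bash
python3 g.py; python3 -c "
from h import *
a=save('scene','x'); b=save('top','y')
A=cv2.resize(a[245:315,225:315,::-1],None,fx=5,fy=5,interpolation=2)
B=cv2.resize(b[215:285,235:290,::-1],None,fx=5,fy=5,interpolation=2)
cv2.imwrite('pics/c8.png',np.hstack([A,B]))"
```

```text
t 13.57 tcp [442.9 110.2   8.2] psi 106.7 q [-16.  50.  -6. 126.  46.   6.  41.] F [-3.1 -0.3 11.5] T [ 0.04  0.47 -0.05] w 9.5
```

View pics/c8.png

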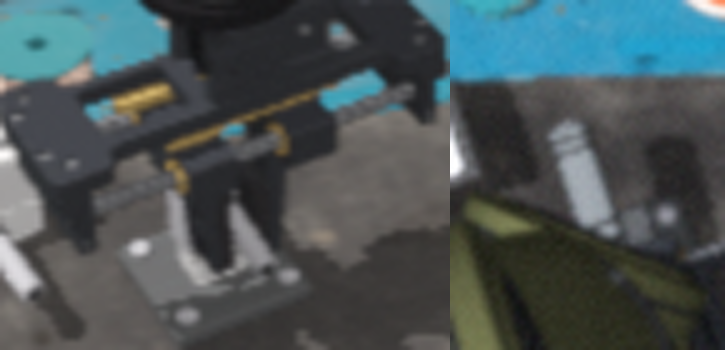

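Run:
```python
from h import *
for z in(.06,.07,.08,.09,.10): print(z,proj('top',[.4691+.0747,.1190+.0224,z]).round(1),(ray('top',[[258.4,239.4]],z)*1e3).round(1))
```

```text
0.06 [[258.3 239.1]] [[543.2 141.1  60. ]]
0.07 [[257.7 238.9]] [[542.5 139.8  70. ]]
0.08 [[257.1 238.6]] [[541.8 138.5  80. ]]
0.09 [[256.6 238.2]] [[541.1 137.2  90. ]]
0.1 [[256.  237.9]] [[540.4 135.9 100. ]]
```

Request:
{"fn": "apply_moves", "kwargs": {"targets": [{"x":-3,"y":0,"z":0,"roll":0},{"x":0,"y":0,"z":0,"roll":0}]}}

```text
time_s: 13.92
eef_pos: [0.4435, 0.1104, 0.0104]
eef_rot: [[-0.001, -0.287, 0.958], [-0.0, 0.958, 0.287], [-1.0, -0.0, -0.001]]
force: [-1.2, -1.0, -0.1]
gripper_width: 0.112
```

Request:
{"fn": "apply_moves", "kwargs": {"targets": [{"x":0,"y":0,"z":0,"roll":0},{"x":0,"y":0,"z":0,"roll":0},{"x":0,"y":0,"z":0,"roll":0},{"x":-20,"y":0,"z":0,"roll":0},{"x":-30,"y":0,"z":0,"roll":0},{"x":-30,"y":0,"z":0,"roll":0},{"x":-10,"y":0,"z":-30,"roll":0},{"x":0,"y":0,"z":-50,"roll":0},{"x":0,"y":0,"z":0,"roll":0}], "gripper": 0.5}}

```text
time_s: 15.05
eef_pos: [0.3625, 0.0851, 0.1009]
eef_rot: [[-0.005, -0.288, 0.958], [-0.004, 0.958, 0.288], [-1.0, -0.003, -0.006]]
force: [0.4, 0.3, 0.2]
gripper_width: 0.505
```

```bash
python3 g.py 519.3 133.7 100 -73.35 ; python3 -c "
from h import *
a=save('scene','x'); b=save('top','y')
A=cv2.resize(a[245:315,225:315,::-1],None,fx=5,fy=5,interpolation=2)
B=cv2.resize(b[215:285,235:290,::-1],None,fx=5,fy=5,interpolation=2)
cv2.imwrite('pics/c9.png',np.hstack([A,B]))"
```

```text
t 15.05 tcp [362.5  85.1 100.9] psi 106.74 q [-12.  36. -13. 137.  45.  11.  39.] F [0.4 0.3 0.2] T [ 0.05 -0.06  0.08] w 44.4
roll 180.09 x 0.9 y -1.6 z -164.2
```

View pics/c9.png

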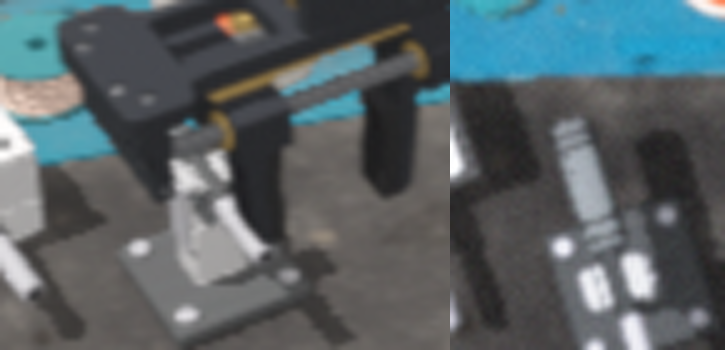

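The driver sits in the clip, with its neck between the jaws near (620,280) in the right half. Next I turn half round, empty, to take the handle.

Request:
{"fn": "apply_moves", "kwargs": {"targets": [{"x":0,"y":0,"z":30,"roll":10},{"x":0,"y":0,"z":30,"roll":10},{"x":0,"y":0,"z":0,"roll":10},{"x":0,"y":0,"z":0,"roll":10},{"x":0,"y":0,"z":0,"roll":10},{"x":0,"y":0,"z":0,"roll":10},{"x":0,"y":0,"z":0,"roll":10},{"x":0,"y":0,"z":0,"roll":10},{"x":0,"y":0,"z":0,"roll":10},{"x":0,"y":0,"z":0,"roll":10},{"x":0,"y":0,"z":0,"roll":10},{"x":0,"y":0,"z":0,"roll":10},{"x":0,"y":0,"z":0,"roll":10},{"x":0,"y":0,"z":0,"roll":10},{"x":0,"y":0,"z":0,"roll":10},{"x":0,"y":0,"z":0,"roll":10},{"x":0,"y":0,"z":-30,"roll":10},{"x":0,"y":0,"z":-30,"roll":10},{"x":0,"y":0,"z":-30,"roll":0},{"x":0,"y":0,"z":0,"roll":0}]}}

```text
time_s: 17.65
eef_pos: [0.5088, 0.1415, 0.1002]
eef_rot: [[0.004, 0.289, -0.957], [0.001, -0.957, -0.289], [-1.0, -0.0, -0.004]]
force: [-0.2, -0.8, 0.9]
gripper_width: 0.496
```

```bash
python3 g.py 519.3 133.7 90 -73.35 519.3 133.7 11 -73.35
```

```text
t 17.65 tcp [508.8 141.5 100.2] psi -73.18 q [-34.  44.  22. 113. -33.  29. -61.] F [-0.2 -0.8  0.9] T [-0.06  0.18  0.03] w 43.6
roll 0.17 x 10.2 y 10.5 z -7.9
roll 0.0 x 79.0 y 0.0 z -0.0
```

Request:
{"fn": "apply_moves", "kwargs": {"targets": [{"x":0,"y":10.5,"z":-8,"roll":0},{"x":30,"y":0,"z":0,"roll":0},{"x":30,"y":0,"z":0,"roll":0},{"x":20,"y":0,"z":0,"roll":0},{"x":10,"y":0,"z":0,"roll":0},{"x":0,"y":0,"z":0,"roll":0}]}}

```text
time_s: 18.4
eef_pos: [0.5157, 0.1313, 0.0103]
eef_rot: [[-0.001, 0.286, -0.958], [0.0, -0.958, -0.286], [-1.0, -0.0, 0.001]]
force: [-0.2, -0.2, 0.0]
gripper_width: 0.498
```

Request:
{"fn": "apply_moves", "kwargs": {"targets": [{"x":0,"y":0,"z":0,"roll":0},{"x":0,"y":0,"z":0,"roll":0},{"x":0,"y":0,"z":0,"roll":0},{"x":0,"y":0,"z":0,"roll":0}], "gripper": 1}}

```text
time_s: 18.9
eef_pos: [0.5163, 0.1321, 0.0108]
eef_rot: [[0.001, 0.287, -0.958], [0.0, -0.958, -0.287], [-1.0, -0.0, -0.001]]
force: [1.0, -0.4, 2.1]
gripper_width: 0.199
```

```bash
python3 g.py
```

```text
t 18.9 tcp [516.3 132.1  10.8] psi -73.31 q [-28.  52.  14. 114. -38.  18. -56.] F [ 1.  -0.4  2.1] T [-0.01  0.15 -0.04] w 17.5
```

Request:
{"fn": "apply_moves", "kwargs": {"targets": [{"x":-3,"y":0,"z":0,"roll":0},{"x":-4,"y":0,"z":0,"roll":0},{"x":-4,"y":0,"z":0,"roll":0}]}}

```text
time_s: 19.27
eef_pos: [0.5158, 0.1319, 0.0218]
eef_rot: [[-0.0, 0.287, -0.958], [0.0, -0.958, -0.287], [-1.0, -0.0, 0.0]]
force: [-0.5, -0.8, 0.9]
gripper_width: 0.195
```

Request:
{"fn": "apply_moves", "kwargs": {"targets": [{"x":-5,"y":0,"z":0,"roll":0},{"x":-5,"y":0,"z":0,"roll":0},{"x":-10,"y":0,"z":0,"roll":0},{"x":-20,"y":0,"z":0,"roll":0},{"x":-20,"y":0,"z":0,"roll":0},{"x":-10,"y":0,"z":0,"roll":0},{"x":0,"y":0,"z":0,"roll":0}]}}

```text
time_s: 20.15
eef_pos: [0.5164, 0.1321, 0.0922]
eef_rot: [[0.001, 0.287, -0.958], [0.0, -0.958, -0.287], [-1.0, -0.0, -0.001]]
force: [-0.0, 0.6, -1.1]
gripper_width: 0.194
```

```bash
python3 g.py; python3 -c "
from h import *
a=save('scene','x',(215,215,315,315),6)"
```

```text
t 20.15 tcp [516.4 132.1  92.2] psi -73.31 q [-32.  45.  22. 112. -34.  29. -59.] F [-0.   0.6 -1.1] T [-0.03  0.16 -0.01] w 17.1
```

View pics/x.png

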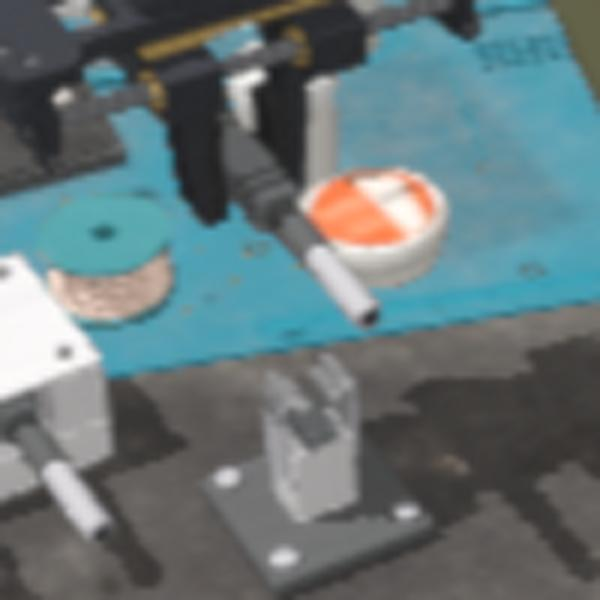

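```bash
python3 - <<'E'
from h import *
p=np.array([.5164,.1321]); e=np.array([.958,.287])
for g in(.105,):
  for z in(.12,.13,.14,.15): print(z,proj('scene',[*(p-e*g),z]).round(1),(ray('scene',[[276.3,267.3]],z)*1e3).round(1))
print((p-e*.105)*1e3)
E
python3 g.py 398 -141 50 71.65
```

```text
0.12 [[277.2 275.6]] [[443.6  98.6 120. ]]
0.13 [[277. 272.]] [[431.5 100.5 130. ]]
0.14 [[276.8 268.3]] [[419.4 102.4 140. ]]
0.15 [[276.7 264.6]] [[407.4 104.3 150. ]]
[415.81  101.965]
t 20.2 tcp [515.9 132.1  91.5] psi -73.31 q [-32.  45.  22. 112. -34.  29. -59.] F [-0.7 -0.3 -0.2] T [-0.04  0.1  -0.  ] w 17.6
roll -144.96 x 41.5 y -296.3 z -25.9
```

Request:
{"fn": "apply_moves", "kwargs": {"targets": [{"x":0,"y":0,"z":0,"roll":-10.4},{"x":0,"y":0,"z":0,"roll":-10.4},{"x":0,"y":0,"z":0,"roll":-10.4},{"x":0,"y":0,"z":0,"roll":-10.4},{"x":0,"y":0,"z":0,"roll":-10.4},{"x":0,"y":0,"z":0,"roll":-10.4},{"x":0,"y":0,"z":0,"roll":-10.4},{"x":0,"y":0,"z":0,"roll":-10.4},{"x":0,"y":0,"z":0,"roll":-10.4},{"x":0,"y":0,"z":0,"roll":-10.4},{"x":0,"y":0,"z":0,"roll":-10.4},{"x":0,"y":0,"z":0,"roll":-10.4},{"x":0,"y":0,"z":0,"roll":-10.4},{"x":0,"y":0,"z":0,"roll":-9.8},{"x":0,"y":0,"z":0,"roll":0}]}}

```text
time_s: 22.08
eef_pos: [0.5154, 0.1317, 0.0908]
eef_rot: [[-0.002, 0.316, 0.949], [0.001, 0.949, -0.316], [-1.0, -0.0, -0.002]]
force: [-0.4, 1.1, -0.3]
gripper_width: 0.2
```

```bash
python3 g.py 404.8 -143 50 71.65 404.8 -143 -1.5 71.65
```

```text
t 22.07 tcp [515.4 131.7  90.8] psi 71.55 q [-10.  43. -15. 111.  21.  28.  31.] F [-0.4  1.1 -0.3] T [ 0.07 -0.    0.02] w 17.6
roll -0.1 x 40.8 y -295.5 z -18.5
roll 0.0 x 51.5 y 0.0 z 0.0
```

Request:
{"fn": "apply_moves", "kwargs": {"targets": [{"x":3,"y":-30,"z":-3,"roll":0},{"x":3,"y":-40,"z":-3,"roll":0},{"x":3,"y":-40,"z":-3,"roll":0},{"x":3,"y":-40,"z":-3,"roll":0},{"x":3,"y":-40,"z":-3,"roll":0},{"x":3,"y":-40,"z":-3,"roll":0},{"x":4,"y":-40,"z":0,"roll":0},{"x":6,"y":-25,"z":0,"roll":0},{"x":6,"y":0,"z":0,"roll":0},{"x":6,"y":0,"z":0,"roll":0},{"x":0,"y":0,"z":0,"roll":0}]}}

```text
time_s: 23.45
eef_pos: [0.4066, -0.1409, 0.051]
eef_rot: [[-0.0, 0.312, 0.95], [0.001, 0.95, -0.312], [-1.0, 0.001, -0.001]]
force: [0.1, 0.4, -0.3]
gripper_width: 0.201
```

```bash
python3 g.py 404.8 -143 20 71.65; python3 -c "
from h import *
b=save('top','x',(355,190,455,300),6); p=read_state()['eef_pos']
u=np.array([-.949,.315,0])
for r in (0,.049,.105): 
  q=p-u*r; q[2]=p[2]+.05; print(r,((proj('top',q)-[355,190]+.5)*6-.5).round(0))
print(((proj('top',[[.5946-.949*d,-.206+.315*d,.047] for d in(.08,.122)])-[355,190]+.5)*6-.5).round())"
```

```text
t 23.45 tcp [ 406.6 -140.9   51. ] psi 71.8 q [ 17.  44.  -7. 130.  37.   8.  48.] F [ 0.1  0.4 -0.3] T [ 0.04  0.04 -0.05] w 17.7
roll 0.15 x 31.0 y -2.6 z -1.0
0 [[172. 638.]]
0.049 [[209. 512.]]
0.105 [[251. 368.]]
[[246. 342.]
 [216. 445.]]
```

View pics/x.png

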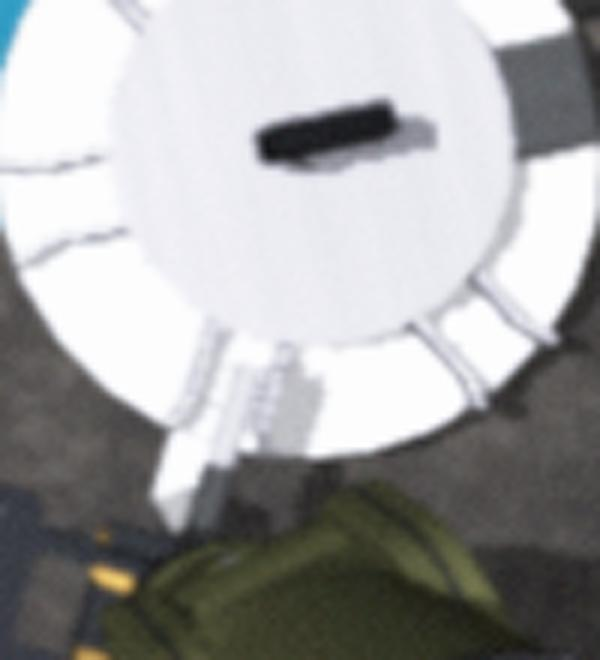

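Request:
{"fn": "apply_moves", "kwargs": {"targets": [{"x":10,"y":-2.5,"z":-1,"roll":0.1},{"x":15,"y":0,"z":0,"roll":0},{"x":15,"y":0,"z":0,"roll":0},{"x":8,"y":0,"z":0,"roll":0},{"x":4,"y":0,"z":0,"roll":0},{"x":0,"y":0,"z":0,"roll":0}]}}

```text
time_s: 24.25
eef_pos: [0.4069, -0.1449, 0.0062]
eef_rot: [[-0.004, 0.314, 0.949], [0.001, 0.949, -0.314], [-1.0, -0.0, -0.005]]
force: [-0.5, -0.4, -0.6]
gripper_width: 0.2
```

```bash
python3 g.py 404.8 -143 -1.5 71.65 468.4 -164.1 -1.5 71.65
```

```text
t 24.25 tcp [ 406.9 -144.9    6.2] psi 71.7 q [ 16.  50.  -3. 130.  82.   3.   3.] F [-0.5 -0.4 -0.6] T [-0.01 -0.03 -0.05] w 17.6
roll 0.05 x 7.7 y 1.1 z -2.6
roll 0.0 x -0.0 y -0.0 z 67.0
```

Request:
{"fn": "apply_moves", "kwargs": {"targets": [{"x":0,"y":0.5,"z":8,"roll":0},{"x":4,"y":0,"z":2,"roll":0},{"x":4,"y":0,"z":2,"roll":0},{"x":0,"y":0,"z":0,"roll":0}]}}

```text
time_s: 24.75
eef_pos: [0.4177, -0.1489, -0.0021]
eef_rot: [[-0.005, 0.315, 0.949], [0.0, 0.949, -0.315], [-1.0, -0.001, -0.005]]
force: [-0.6, 0.7, -0.3]
gripper_width: 0.201
```

```bash
python3 g.py 416 -146.8 -1.5 71.65 468.4 -164.1 -1.5 71.65
```

```text
t 24.75 tcp [ 417.7 -148.9   -2.1] psi 71.63 q [ 16.  51.  -4. 128.  69.   4.  16.] F [-0.6  0.7 -0.3] T [-0.04 -0.03 -0.02] w 17.7
roll -0.02 x -0.6 y 1.5 z -2.3
roll 0.0 x -0.0 y 0.1 z 55.2
```

Request:
{"fn": "apply_moves", "kwargs": {"targets": [{"x":-0.6,"y":1,"z":6,"roll":0},{"x":0,"y":0.5,"z":10,"roll":0},{"x":0,"y":0,"z":10,"roll":0},{"x":0,"y":0,"z":10,"roll":0},{"x":0,"y":0,"z":8,"roll":0},{"x":0,"y":0,"z":0,"roll":0}]}}

```text
time_s: 25.5
eef_pos: [0.4605, -0.1617, -0.0015]
eef_rot: [[-0.004, 0.316, 0.949], [0.0, 0.949, -0.316], [-1.0, -0.001, -0.004]]
force: [-0.2, 0.9, -0.2]
gripper_width: 0.197
```

```bash
python3 g.py 468.4 -164.1 -1.5 71.65
```

```text
t 25.5 tcp [ 460.5 -161.7   -1.5] psi 71.55 q [ 26.  52. -20. 120.  60.  18.  26.] F [-0.2  0.9 -0.2] T [0.   0.03 0.03] w 17.3
roll -0.1 x 0.0 y 0.2 z 8.3
```

Request:
{"fn": "apply_moves", "kwargs": {"targets": [{"x":0,"y":0,"z":3,"roll":0},{"x":0,"y":0,"z":3,"roll":0},{"x":0,"y":0,"z":2,"roll":0},{"x":0,"y":0,"z":0,"roll":0}]}}

```text
time_s: 26.0
eef_pos: [0.4678, -0.164, -0.0014]
eef_rot: [[-0.004, 0.316, 0.949], [0.0, 0.949, -0.316], [-1.0, -0.001, -0.004]]
force: [-0.7, 0.3, -0.7]
gripper_width: 0.204
```

Request:
{"fn": "apply_moves", "kwargs": {"targets": [{"x":0,"y":0,"z":1,"roll":0},{"x":0,"y":0,"z":1,"roll":0},{"x":0,"y":0,"z":0,"roll":0}]}}

```text
time_s: 26.38
eef_pos: [0.4683, -0.1644, -0.0015]
eef_rot: [[-0.006, 0.316, 0.949], [0.001, 0.949, -0.316], [-1.0, -0.001, -0.006]]
force: [-3.8, 1.4, 2.2]
gripper_width: 0.201
```

```bash
python3 g.py 468.4 -164.1 -1.5 71.65
```

```text
t 26.38 tcp [ 468.3 -164.4   -1.5] psi 71.59 q [ 27.  53. -22. 119.  58.  20.  29.] F [-3.8  1.4  2.2] T [0.26 0.72 0.01] w 17.7
roll -0.06 x -0.0 y 0.3 z 0.0
```

Request:
{"fn": "apply_moves", "kwargs": {"targets": [{"x":0,"y":0,"z":-0.5,"roll":0},{"x":0,"y":0,"z":0,"roll":0},{"x":0,"y":0,"z":0,"roll":0},{"x":-5,"y":0,"z":-15,"roll":0},{"x":-5,"y":0,"z":-20,"roll":0},{"x":0,"y":0,"z":-13,"roll":0},{"x":0,"y":0,"z":0,"roll":0}], "gripper": 0.55}}

```text
time_s: 27.25
eef_pos: [0.4235, -0.1495, 0.009]
eef_rot: [[-0.005, 0.315, 0.949], [-0.001, 0.949, -0.315], [-1.0, -0.002, -0.004]]
force: [-0.4, 0.5, -0.4]
gripper_width: 0.448
```

Request:
{"fn": "apply_moves", "kwargs": {"targets": [{"x":0,"y":0,"z":0,"roll":0},{"x":0,"y":0,"z":0,"roll":0},{"x":0,"y":0,"z":0,"roll":0},{"x":0,"y":0,"z":0,"roll":0}], "gripper": 1}}

```text
time_s: 27.75
eef_pos: [0.4238, -0.1494, 0.0087]
eef_rot: [[-0.004, 0.316, 0.949], [0.001, 0.949, -0.316], [-1.0, -0.001, -0.004]]
force: [0.6, 1.1, -0.4]
gripper_width: 0.02
```

```bash
cat > r.py <<'E'
from h import *
p=read_state(); d=p['eef_pos'][:2]*1e3-[594.6,-206]; print("r",(d@[-.949,.315]).round(1),"lat",(d@[.315,.949]).round(1),"z",(p['eef_pos'][2]*1e3).round(1),"Frad",(p['force'][:2]@[-.949,.315]).round(1), "w",p['gripper_width']*88)
E
python3 r.py; python3 g.py
```

```text
r 179.9 lat -0.1 z 8.7 Frad -0.2 w 1.7955597180111593
t 27.75 tcp [ 423.8 -149.4    8.7] psi 71.57 q [ 21.  50. -13. 127.  66.  11.  19.] F [ 0.6  1.1 -0.4] T [ 0.02 -0.07  0.03] w 1.8
```

Request:
{"fn": "apply_moves", "kwargs": {"targets": [{"x":0,"y":0,"z":3,"roll":0},{"x":0,"y":0,"z":3,"roll":0},{"x":0,"y":0,"z":2,"roll":0},{"x":0,"y":0,"z":0,"roll":0}]}}

```text
time_s: 28.25
eef_pos: [0.4314, -0.152, 0.0087]
eef_rot: [[-0.004, 0.316, 0.949], [0.001, 0.949, -0.316], [-1.0, -0.001, -0.004]]
force: [0.0, -0.3, 0.1]
gripper_width: 0.007
```

```bash
python3 r.py
```

```text
r 171.9 lat -0.1 z 8.7 Frad -0.1 w 0.6424099152238685
```

Request:
{"fn": "apply_moves", "kwargs": {"targets": [{"x":0,"y":0,"z":1,"roll":0},{"x":0,"y":0,"z":1,"roll":0},{"x":0,"y":0,"z":0,"roll":0}]}}

```text
time_s: 28.62
eef_pos: [0.4331, -0.1525, 0.0087]
eef_rot: [[-0.004, 0.316, 0.949], [0.0, 0.949, -0.316], [-1.0, -0.001, -0.004]]
force: [-0.3, -0.2, -0.6]
gripper_width: 0.001
```

```bash
python3 r.py
```

```text
r 170.1 lat -0.1 z 8.7 Frad 0.2 w 0.10853957088852646
```

Request:
{"fn": "apply_moves", "kwargs": {"targets": [{"x":0,"y":0,"z":1,"roll":0},{"x":0,"y":0,"z":1,"roll":0},{"x":0,"y":0,"z":0,"roll":0}]}}

```text
time_s: 29.0
eef_pos: [0.4348, -0.1531, 0.0087]
eef_rot: [[-0.005, 0.316, 0.949], [0.001, 0.949, -0.316], [-1.0, -0.001, -0.005]]
force: [-1.7, 0.4, -0.4]
gripper_width: 0.008
```

```bash
python3 r.py
```

```text
r 168.3 lat -0.1 z 8.7 Frad 1.7 w 0.7453118070870594
```

Request:
{"fn": "apply_moves", "kwargs": {"targets": [{"x":0,"y":0,"z":1,"roll":0},{"x":0,"y":0,"z":0.5,"roll":0},{"x":0,"y":0,"z":0,"roll":0}]}}

```text
time_s: 29.38
eef_pos: [0.4348, -0.1532, 0.0087]
eef_rot: [[-0.007, 0.316, 0.949], [0.001, 0.949, -0.316], [-1.0, -0.001, -0.007]]
force: [-4.6, 1.8, 2.3]
gripper_width: 0.004
```

```bash
python3 r.py
```

```text
r 168.2 lat -0.3 z 8.7 Frad 4.9 w 0.3784793338575661
```

Request:
{"fn": "apply_moves", "kwargs": {"targets": [{"x":0,"y":0,"z":-8,"roll":0},{"x":-30,"y":0,"z":0,"roll":0},{"x":-40,"y":0,"z":0,"roll":0},{"x":-35,"y":0,"z":10,"roll":0},{"x":0,"y":0,"z":40,"roll":0},{"x":0,"y":0,"z":40,"roll":0},{"x":0,"y":0,"z":40,"roll":0},{"x":0,"y":0,"z":30,"roll":0},{"x":0,"y":0,"z":16,"roll":10},{"x":0,"y":0,"z":0,"roll":10},{"x":0,"y":0,"z":0,"roll":10},{"x":0,"y":0,"z":0,"roll":10},{"x":0,"y":0,"z":0,"roll":10},{"x":0,"y":0,"z":0,"roll":10},{"x":0,"y":0,"z":0,"roll":0}], "gripper": 0.55}}

```text
time_s: 31.25
eef_pos: [0.597, -0.207, 0.1133]
eef_rot: [[-0.003, 0.979, 0.203], [-0.001, 0.203, -0.979], [-1.0, -0.003, -0.0]]
force: [0.1, 0.1, -0.0]
gripper_width: 0.449
```

```bash
python3 g.py 594.3 -206 45 11.65
cat > look.py <<'E'
# drivers in rack / handle end in the turret / knob angle, numeric
from h import *
im=get_image('top'); v=im.max(2).astype(int); np.save('pics/l.npy',im)
for i,(a,b) in {1:((505.4,367.6),0),3:((534.9,280.4),0),4:((549.6,236.8),0)}.items():
    e=np.array([.947,.3206]); n=np.array([-e[1],e[0]]); out=[]
    for s in range(-112,-64,4):
        pts=np.array([[*(np.array(a)+s*e+l*n),32] for l in range(-12,13)])/1e3
        q=proj('top',pts); val=cv2.remap(im.max(2),q[:,0].astype(np.float32).reshape(1,-1),q[:,1].astype(np.float32).reshape(1,-1),1)[0]
        out.append((int(val.max()),int(val.argmax())-12))
    print(i,out)
E
python3 look.py
```

```text
t 31.25 tcp [ 597.  -207.   113.3] psi 11.69 q [ 27.  48. -23.  93.  24.  45.   5.] F [ 0.1  0.1 -0. ] T [-0.07  0.07 -0.03] w 39.5
roll 0.04 x 68.3 y -2.4 z -1.5
1 [(74, 3), (74, 9), (75, 3), (84, -1), (90, -3), (80, -4), (77, -12), (80, -9), (86, -11), (90, 1), (85, 2), (85, 6)]
3 [(100, 2), (195, 1), (235, 2), (234, 1), (236, 2), (236, 2), (237, 1), (239, 2), (239, 2), (240, 2), (236, 3), (175, 2)]
4 [(86, 4), (123, 3), (217, 2), (235, 2), (237, 1), (238, 2), (239, 1), (240, 2), (240, 1), (242, 2), (239, 1), (231, 1)]
```

Request:
{"fn": "apply_moves", "kwargs": {"targets": [{"x":20,"y":-2,"z":-1.5,"roll":0},{"x":25,"y":0,"z":0,"roll":0},{"x":15,"y":0,"z":0,"roll":0},{"x":8,"y":0,"z":0,"roll":0},{"x":0,"y":0,"z":0,"roll":0}]}}

```text
time_s: 31.92
eef_pos: [0.5937, -0.2056, 0.0448]
eef_rot: [[-0.005, 0.98, 0.201], [0.001, 0.201, -0.98], [-1.0, -0.004, -0.002]]
force: [0.2, 0.3, 0.7]
gripper_width: 0.454
```

Request:
{"fn": "apply_moves", "kwargs": {"targets": [{"x":0,"y":0,"z":0,"roll":0},{"x":0,"y":0,"z":0,"roll":0},{"x":0,"y":0,"z":0,"roll":0},{"x":0,"y":0,"z":0,"roll":0}], "gripper": 1}}

```text
time_s: 32.42
eef_pos: [0.5943, -0.2057, 0.0457]
eef_rot: [[-0.003, 0.98, 0.201], [0.0, 0.201, -0.98], [-1.0, -0.003, -0.001]]
force: [-0.1, -0.1, 3.3]
gripper_width: 0.224
```

```bash
python3 g.py 594.3 -206 45 11.65
```

```text
t 32.42 tcp [ 594.3 -205.7   45.7] psi 11.58 q [ 26.  53. -20.  95.  27.  37.   3.] F [-0.1 -0.1  3.3] T [-0.04  0.1   0.03] w 19.7
roll -0.07 x 0.7 y -0.0 z 0.3
```

Request:
{"fn": "apply_moves", "kwargs": {"targets": [{"x":0,"y":0,"z":0,"roll":0},{"x":0,"y":0,"z":0,"roll":0},{"x":0,"y":0,"z":0,"roll":0}]}}

```text
time_s: 32.8
eef_pos: [0.5943, -0.2057, 0.0457]
eef_rot: [[-0.003, 0.98, 0.201], [0.0, 0.201, -0.98], [-1.0, -0.003, -0.001]]
force: [-0.1, 0.4, 5.0]
gripper_width: 0.228
```

```bash
python3 g.py; python3 -c "
from h import *
save('scene','x'); a=np.load('pics/scene_last.npy'); q=proj('scene',[.5946,-.206,.095])[0]; print(q)
x,y=int(q[0]),int(q[1]); c=a[max(y-60,0):y+60,max(x-70,0):x+70,::-1]; cv2.imwrite('pics/c10.png',cv2.resize(c,None,fx=5,fy=5,interpolation=2)); print(a.shape,c.shape)"
```

```text
t 32.8 tcp [ 594.3 -205.7   45.7] psi 11.58 q [ 26.  53. -20.  95.  27.  37.   3.] F [-0.1  0.4  5. ] T [-0.07  0.02 -0.02] w 20.1
[379.98800444 221.59409673]
(480, 640, 3) (120, 140, 3)
```

View pics/c10.png

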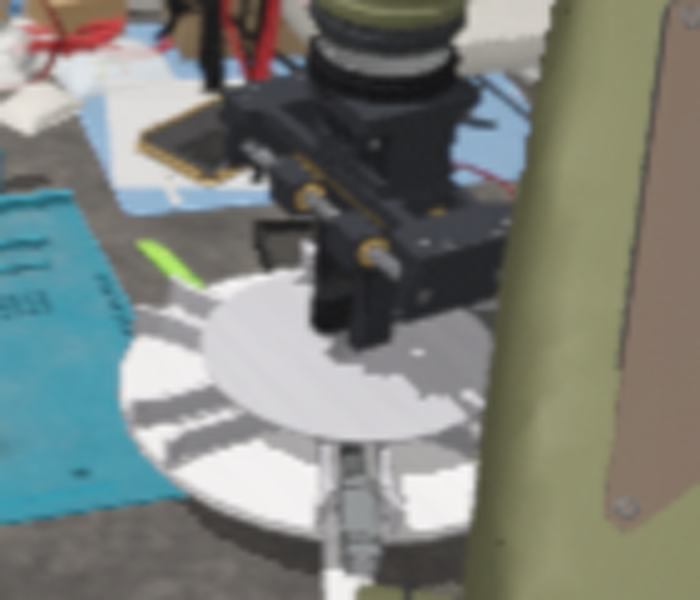

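The driver lies home in the loading trough at (360,500), and the fingers hold the knob at about (350,300). Now turn 60° counter-clockwise.

Request:
{"fn": "apply_moves", "kwargs": {"targets": [{"x":0,"y":0,"z":0,"roll":-4},{"x":0,"y":0,"z":0,"roll":-6},{"x":0,"y":0,"z":0,"roll":-7},{"x":0,"y":0,"z":0,"roll":-7},{"x":0,"y":0,"z":0,"roll":-7},{"x":0,"y":0,"z":0,"roll":-7},{"x":0,"y":0,"z":0,"roll":-7},{"x":0,"y":0,"z":0,"roll":-7},{"x":0,"y":0,"z":0,"roll":-5},{"x":0,"y":0,"z":0,"roll":-3},{"x":0,"y":0,"z":0,"roll":0}]}}

```text
time_s: 34.22
eef_pos: [0.5939, -0.2068, 0.0454]
eef_rot: [[-0.004, 0.316, 0.949], [-0.001, 0.949, -0.316], [-1.0, -0.002, -0.003]]
force: [-0.7, -1.5, 4.8]
gripper_width: 0.229
```

```bash
python3 g.py
```

```text
t 34.23 tcp [ 593.9 -206.8   45.4] psi 71.56 q [ 34.  56. -36.  95.  44.  44.  49.] F [-0.7 -1.5  4.8] T [-0.4  -0.    0.11] w 20.2
```

Request:
{"fn": "apply_moves", "kwargs": {"targets": [{"x":0,"y":0,"z":0,"roll":0},{"x":0,"y":0,"z":0,"roll":0},{"x":0,"y":0,"z":0,"roll":0},{"x":-30,"y":0,"z":0,"roll":0},{"x":-40,"y":0,"z":0,"roll":0},{"x":0,"y":40,"z":0,"roll":0},{"x":0,"y":60,"z":0,"roll":0},{"x":0,"y":60,"z":0,"roll":0},{"x":0,"y":60,"z":0,"roll":0},{"x":0,"y":60,"z":0,"roll":0},{"x":0,"y":0,"z":0,"roll":0}], "gripper": 0.55}}

```text
time_s: 35.6
eef_pos: [0.6823, 0.0693, 0.1151]
eef_rot: [[-0.004, 0.307, 0.952], [0.007, 0.952, -0.307], [-1.0, 0.006, -0.006]]
force: [-0.7, 0.5, 0.3]
gripper_width: 0.454
```

```bash
cat > knob.py <<'E'
from h import *
im=get_image('top'); np.save('pics/k.npy',im)
v=im.max(2); m=((v<70)).astype(np.uint8); k0=np.zeros_like(m); c=proj('top',[.5945,-.206,.108])[0]; cv2.circle(k0,tuple(int(round(x)) for x in c),20,1,-1)
k=max(cv2.findContours(m*k0,0,1)[0],key=cv2.contourArea); r=cv2.minAreaRect(k); B=ray('top',cv2.boxPoints(r),.108)*1e3
e=max((B[1]-B[0],B[2]-B[1]),key=lambda w:np.linalg.norm(w)); print("knob ctr",(ray('top',[r[0]],.108)*1e3).round(1),"size",r[1],"turret deg mod180",((np.degrees(np.arctan2(e[1],e[0]))+18.35+90)%180-90).round(1))
# radial handle profile around each station (dir rel. to loading, ccw): brightness of disc ring r=100 and r=140, z=56
for s in range(6):
    a=np.radians(161.65+60*s); u=np.array([np.cos(a),np.sin(a)]); 
    q=proj('top',[[*(np.array([.5946,-.206])+u*r/1e3),.054] for r in range(84,172,4)]).astype(np.float32)
    print(s*60,cv2.remap(v,q[:,:1].T.copy(),q[:,1:].T.copy(),1)[0].tolist())
E
python3 knob.py; python3 look.py; python3 g.py
```

```text
knob ctr [[ 593.  -203.8  108. ]] size (5.95355224609375, 23.589548110961914) turret deg mod180 -21.8
0 [82, 86, 88, 92, 95, 96, 89, 88, 102, 108, 98, 76, 88, 106, 111, 115, 127, 141, 132, 114, 106, 111]
60 [97, 104, 104, 109, 110, 111, 110, 112, 112, 111, 111, 110, 112, 108, 105, 97, 89, 83, 86, 102, 112, 114]
120 [201, 214, 214, 218, 243, 254, 255, 255, 245, 117, 63, 79, 88, 94, 147, 234, 254, 255, 254, 253, 251, 252]
180 [200, 211, 210, 225, 250, 255, 255, 255, 250, 152, 73, 64, 64, 72, 75, 78, 79, 77, 75, 75, 76, 78]
240 [84, 83, 83, 87, 88, 88, 96, 116, 138, 143, 168, 190, 200, 203, 207, 210, 207, 210, 211, 212, 213, 213]
300 [107, 113, 117, 125, 130, 133, 138, 135, 132, 129, 125, 121, 116, 114, 113, 112, 113, 109, 109, 110, 108, 109]
1 [(83, 8), (82, 7), (82, -1), (93, -1), (100, 0), (88, -2), (84, -11), (88, -9), (98, -9), (101, 1), (93, 2), (91, 6)]
3 [(106, 2), (210, 3), (243, 2), (244, 1), (244, 1), (245, 2), (244, 1), (246, 2), (246, 1), (247, 2), (243, 2), (194, 2)]
4 [(94, 2), (135, 3), (231, 2), (244, 2), (245, 1), (246, 2), (247, 1), (247, 2), (248, 1), (248, 2), (246, 1), (241, 1)]
t 35.7 tcp [682.   60.5 114.3] psi 71.68 q [  9.  54. -38.  82.  36.  57.  35.] F [ 0.3 -0.8  0.1] T [-0.07  0.02  0.05] w 39.6
```

```bash
python3 g.py 460.4 257.3 60 108.6 460.4 257.3 -18 108.6
```

```text
t 35.7 tcp [682.   60.5 114.3] psi 71.68 q [  9.  54. -38.  82.  36.  57.  35.] F [ 0.3 -0.8  0.1] T [-0.07  0.02  0.05] w 39.6
roll -36.92 x 54.3 y 257.2 z -147.3
roll 0.0 x 78.0 y 0.0 z 0.0
```

Request:
{"fn": "apply_moves", "kwargs": {"targets": [{"x":0,"y":0,"z":0,"roll":-9},{"x":0,"y":0,"z":0,"roll":-9},{"x":0,"y":0,"z":0,"roll":-9},{"x":0,"y":0,"z":0,"roll":-9.9},{"x":0,"y":37,"z":-21,"roll":0},{"x":9,"y":37,"z":-21,"roll":0},{"x":9,"y":37,"z":-21,"roll":0},{"x":9,"y":37,"z":-21,"roll":0},{"x":9,"y":37,"z":-21,"roll":0},{"x":9,"y":37,"z":-21,"roll":0},{"x":9,"y":35,"z":-21,"roll":0},{"x":0,"y":0,"z":0,"roll":0},{"x":0,"y":0,"z":0,"roll":0}], "gripper": 0.62}}

```text
time_s: 37.33
eef_pos: [0.4626, 0.2549, 0.0617]
eef_rot: [[-0.004, -0.314, 0.949], [-0.002, 0.949, 0.314], [-1.0, -0.0, -0.004]]
force: [0.7, -0.3, -0.3]
gripper_width: 0.38
```

```bash
python3 g.py 460.4 257.3 -18 108.6; python3 knob.py
```

```text
t 37.33 tcp [462.6 254.9  61.7] psi 108.32 q [-11.  50. -39. 112.  53.  38.  24.] F [ 0.7 -0.3 -0.3] T [ 0.06 -0.02 -0.02] w 33.4
roll -0.28 x 79.7 y 3.0 z -1.3
knob ctr [[ 593.3 -204.7  108. ]] size (4.766153335571289, 21.389564514160156) turret deg mod180 -19.2
0 [254, 254, 254, 255, 254, 254, 255, 255, 255, 254, 252, 232, 208, 206, 207, 208, 204, 153, 69, 50, 53, 53]
60 [212, 240, 254, 254, 254, 254, 254, 254, 253, 179, 58, 71, 95, 100, 98, 100, 100, 100, 95, 92, 90, 83]
120 [224, 226, 252, 254, 254, 254, 254, 254, 243, 112, 57, 77, 84, 91, 143, 230, 253, 254, 254, 252, 249, 250]
180 [253, 254, 254, 254, 254, 254, 254, 254, 248, 146, 68, 59, 61, 68, 72, 75, 76, 73, 71, 73, 74, 73]
240 [254, 254, 254, 254, 254, 254, 255, 254, 254, 245, 195, 189, 192, 195, 202, 204, 204, 202, 205, 206, 206, 205]
300 [254, 254, 254, 254, 254, 254, 254, 254, 254, 254, 223, 181, 170, 169, 159, 138, 122, 118, 101, 96, 96, 94]
```

Run:
```python
from h import *
im=np.load('pics/k.npy'); a=im[165:275,345:465,::-1]; cv2.imwrite('pics/c11.png',cv2.resize(a,None,fx=5,fy=5,interpolation=2))
v=im.max(2)
for r,z in((140,.056),(105,.056)):
    A=np.arange(0,360,5); q=proj('top',[[.5946+r/1e3*np.cos(np.radians(161.65+t)),-.206+r/1e3*np.sin(np.radians(161.65+t)),z] for t in A]).astype(np.float32)
    print(r,list(zip(A.tolist(),cv2.remap(v,q[:,:1].T.copy(),q[:,1:].T.copy(),1)[0].tolist())))
```

```text
140 [(0, 205), (5, 48), (10, 47), (15, 50), (20, 51), (25, 50), (30, 52), (35, 50), (40, 176), (45, 90), (50, 67), (55, 92), (60, 98), (65, 96), (70, 81), (75, 83), (80, 91), (85, 90), (90, 99), (95, 104), (100, 79), (105, 81), (110, 84), (115, 84), (120, 158), (125, 168), (130, 140), (135, 126), (140, 59), (145, 58), (150, 57), (155, 59), (160, 61), (165, 65), (170, 67), (175, 71), (180, 73), (185, 66), (190, 72), (195, 54), (200, 96), (205, 110), (210, 169), (215, 199), (220, 119), (225, 118), (230, 107), (235, 187), (240, 202), (245, 206), (250, 206), (255, 206), (260, 205), (265, 206), (270, 204), (275, 199), (280, 195), (285, 202), (290, 203), (295, 211), (300, 164), (305, 97), (310, 88), (315, 100), (320, 87), (325, 105), (330, 99), (335, 93), (340, 96), (345, 82), (350, 55), (355, 210)]
105 [(0, 254), (5, 254), (10, 254), (15, 254), (20, 254), (25, 254), (30, 242), (35, 158), (40, 168), (45, 138), (50, 227), (55, 254), (60, 254), (65, 254), (70, 254), (75, 254), (80, 255), (85, 254), (90, 247), (95, 254), (100, 254), (105, 254), (110, 247), (115, 254), (120, 254), (125, 254), (130, 254), (135, 254), (140, 254), (145, 245), (150, 112), (155, 107), (160, 110), (165, 109), (170, 110), (175, 250), (180, 254), (185, 255), (190, 255), (195, 254), (200, 255), (205, 254), (210, 232), (215, 233), (220, 254), (225, 249), (230, 229), (235, 254), (240, 254), (245, 254), (250, 254), (255, 254), (260, 254), (265, 254), (270, 254), (275, 246), (280, 254), (285, 254), (290, 218), (295, 254), (300, 254), (305, 254), (310, 254), (315, 254), (320, 254), (325, 254), (330, 251), (335, 216), (340, 254), (345, 254), (350, 230), (355, 252)]
```

View pics/c11.png

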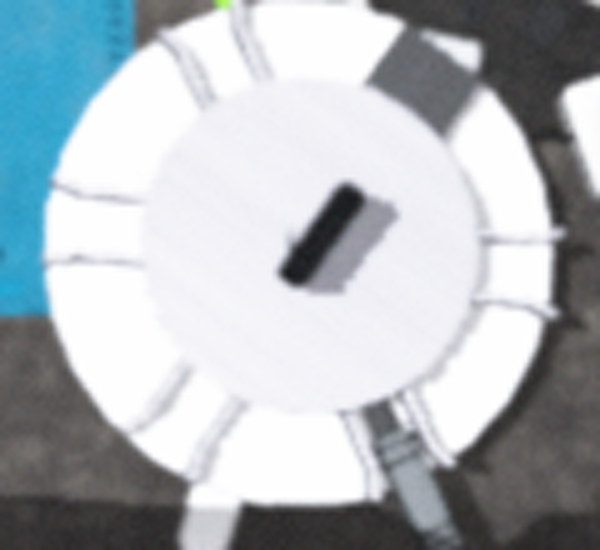

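The picture shows the turret part-way, at about -19°: driver 1's handle is at (420,480) and the blank at (430,80). It crept about 2.6° since the last reading, so it may still be settling. I'll pick driver 3 meanwhile and re-measure.

Request:
{"fn": "apply_moves", "kwargs": {"targets": [{"x":20,"y":3,"z":-1,"roll":-0.3},{"x":25,"y":0,"z":0,"roll":0},{"x":20,"y":0,"z":0,"roll":0},{"x":14,"y":0,"z":0,"roll":0},{"x":0,"y":0,"z":0,"roll":0},{"x":0,"y":0,"z":0,"roll":0}]}}

```text
time_s: 38.12
eef_pos: [0.4597, 0.2597, -0.0167]
eef_rot: [[-0.004, -0.321, 0.947], [0.001, 0.947, 0.321], [-1.0, 0.002, -0.003]]
force: [-0.3, 0.3, 0.3]
gripper_width: 0.385
```

```bash
python3 g.py 460.4 257.3 -18 108.6; python3 knob.py|head -1; python3 look.py
```

```text
t 38.12 tcp [459.7 259.7 -16.7] psi 108.74 q [-16.  57. -32. 113.  63.  29.  15.] F [-0.3  0.3  0.3] T [0.1  0.01 0.03] w 33.8
roll 0.14 x 1.3 y -2.5 z -0.1
knob ctr [[ 593.3 -204.7  108. ]] size (4.766153335571289, 21.389564514160156) turret deg mod180 -19.2
1 [(54, 12), (57, -12), (61, -12), (68, -12), (74, -12), (88, -12), (101, -12), (113, -12), (115, -12), (120, -12), (125, -11), (123, -10)]
3 [(111, 2), (115, 5), (115, 7), (116, -5), (117, -6), (117, -1), (118, 9), (119, -11), (119, -11), (120, 10), (121, 7), (121, -8)]
4 [(107, 12), (109, 5), (111, 4), (112, 0), (115, 11), (115, 1), (118, 7), (118, 9), (119, 3), (120, -3), (120, -12), (120, 4)]
```

Request:
{"fn": "apply_moves", "kwargs": {"targets": [{"x":1,"y":-2,"z":0,"roll":0},{"x":0,"y":0,"z":0,"roll":0}]}}

```text
time_s: 38.48
eef_pos: [0.46, 0.2575, -0.018]
eef_rot: [[-0.004, -0.322, 0.947], [0.0, 0.947, 0.322], [-1.0, 0.001, -0.004]]
force: [-0.3, 0.6, -0.5]
gripper_width: 0.38
```

Request:
{"fn": "apply_moves", "kwargs": {"targets": [{"x":0,"y":0,"z":0,"roll":0},{"x":0,"y":0,"z":0,"roll":0},{"x":0,"y":0,"z":0,"roll":0},{"x":0,"y":0,"z":0,"roll":0}], "gripper": 1}}

```text
time_s: 38.98
eef_pos: [0.4597, 0.2578, -0.0182]
eef_rot: [[-0.004, -0.322, 0.947], [0.0, 0.947, 0.322], [-1.0, 0.002, -0.004]]
force: [-0.2, 0.5, 0.2]
gripper_width: 0.115
```

```bash
python3 g.py 375.4 228.5 -20 108.7
```

```text
t 38.98 tcp [459.7 257.8 -18.2] psi 108.79 q [-16.  57. -31. 113.  63.  29.  15.] F [-0.2  0.5  0.2] T [ 0.06  0.06 -0.05] w 10.1
roll 0.09 x 1.8 y -0.8 z -89.2
```

Request:
{"fn": "apply_moves", "kwargs": {"targets": [{"x":-2,"y":0,"z":0,"roll":0},{"x":0,"y":0,"z":-15,"roll":0},{"x":0,"y":0,"z":-20,"roll":0},{"x":0,"y":0,"z":-20,"roll":0},{"x":0,"y":0,"z":-20,"roll":0},{"x":0,"y":0,"z":-14,"roll":0},{"x":-20,"y":0,"z":0,"roll":0},{"x":-30,"y":0,"z":0,"roll":0},{"x":-28,"y":0,"z":0,"roll":0},{"x":0,"y":0,"z":0,"roll":0}]}}

```text
time_s: 40.22
eef_pos: [0.3767, 0.2299, 0.0636]
eef_rot: [[-0.002, -0.321, 0.947], [0.003, 0.947, 0.321], [-1.0, 0.003, -0.001]]
force: [0.1, 0.0, -1.5]
gripper_width: 0.108
```

```bash
python3 g.py 443.9 111.0 60 106.65
```

```text
t 40.23 tcp [376.7 229.9  63.6] psi 108.74 q [-20.  45. -29. 127.  59.  23.  11.] F [ 0.1  0.  -1.5] T [ 0.02  0.04 -0.01] w 9.5
roll 2.09 x 3.6 y -133.2 z 30.3
```

Request:
{"fn": "apply_moves", "kwargs": {"targets": [{"x":0,"y":-25,"z":6,"roll":2.1},{"x":0,"y":-35,"z":8,"roll":0},{"x":0,"y":-35,"z":8,"roll":0},{"x":3,"y":-38,"z":8,"roll":0},{"x":0,"y":0,"z":0,"roll":0},{"x":0,"y":0,"z":0,"roll":0}]}}

```text
time_s: 40.98
eef_pos: [0.4431, 0.1114, 0.0582]
eef_rot: [[-0.005, -0.287, 0.958], [0.001, 0.958, 0.287], [-1.0, 0.003, -0.005]]
force: [-1.1, -0.4, 0.1]
gripper_width: 0.108
```

```bash
python3 g.py 443.9 110.9 30 106.65; python3 knob.py|head -1;python3 -c "
from h import *
im=get_image('top'); hs=cv2.cvtColor(im,cv2.COLOR_RGB2HSV)
p=read_state()['eef_pos']; e=np.array([.958,.287,0]);n=np.array([-.287,.958,0])
for d in range(60,116,5):
    q=proj('top',[p+e*d/1e3+n*l/1e3+[0,0,.057] for l in range(-16,17,2)]).astype(np.float32)
    print(d,cv2.remap(im.max(2),q[:,:1].T.copy(),q[:,1:].T.copy(),1)[0].tolist())"
```

```text
t 40.98 tcp [443.1 111.4  58.2] psi 106.7 q [ -1.  46. -31. 124.  58.  25.  28.] F [-1.1 -0.4  0.1] T [ 0.08  0.04 -0.01] w 9.5
roll 0.05 x 28.2 y -0.7 z 0.7
knob ctr [[ 593.3 -204.7  108. ]] size (4.996397972106934, 21.37699317932129) turret deg mod180 -18.4
60 [76, 71, 67, 72, 110, 149, 165, 170, 173, 176, 171, 148, 104, 74, 67, 70, 80]
65 [70, 69, 64, 78, 119, 156, 173, 176, 178, 182, 181, 169, 137, 94, 68, 67, 66]
70 [65, 65, 66, 84, 119, 156, 171, 177, 178, 183, 184, 169, 131, 87, 70, 70, 72]
75 [64, 62, 61, 73, 118, 155, 170, 176, 179, 181, 179, 169, 128, 90, 74, 70, 71]
80 [66, 70, 67, 81, 118, 153, 170, 177, 180, 184, 182, 166, 130, 89, 67, 55, 49]
85 [76, 72, 72, 86, 121, 157, 170, 177, 179, 181, 181, 166, 127, 85, 56, 42, 38]
90 [74, 72, 70, 76, 112, 138, 148, 155, 162, 161, 153, 144, 110, 76, 55, 43, 36]
95 [72, 69, 63, 69, 100, 133, 143, 148, 151, 155, 152, 139, 111, 77, 56, 40, 39]
100 [85, 81, 76, 78, 98, 125, 145, 142, 140, 149, 147, 129, 96, 68, 54, 41, 36]
105 [90, 87, 85, 83, 88, 98, 101, 107, 115, 120, 107, 85, 77, 66, 54, 43, 39]
110 [93, 90, 89, 87, 82, 79, 75, 76, 77, 76, 78, 81, 81, 74, 64, 48, 42]
115 [105, 98, 91, 89, 88, 86, 83, 84, 82, 84, 86, 85, 84, 81, 78, 59, 49]
```

Request:
{"fn": "apply_moves", "kwargs": {"targets": [{"x":12,"y":-0.7,"z":0.7,"roll":0},{"x":14,"y":0,"z":0,"roll":0},{"x":6,"y":0,"z":0,"roll":0},{"x":4,"y":0,"z":0,"roll":0},{"x":4,"y":0,"z":0,"roll":0},{"x":4,"y":0,"z":0,"roll":0},{"x":4,"y":0,"z":0,"roll":0},{"x":2,"y":0,"z":0,"roll":0},{"x":0,"y":0,"z":0,"roll":0}]}}

```text
time_s: 42.2
eef_pos: [0.4436, 0.1104, 0.0095]
eef_rot: [[-0.004, -0.288, 0.958], [0.0, 0.958, 0.288], [-1.0, 0.001, -0.004]]
force: [-2.4, -0.3, 13.5]
gripper_width: 0.111
```

```bash
python3 g.py
```

```text
t 42.2 tcp [443.6 110.4   9.5] psi 106.72 q [ -6.  51. -22. 125.  70.  18.  18.] F [-2.4 -0.3 13.5] T [-0.08  0.42  0.04] w 9.8
```

Request:
{"fn": "apply_moves", "kwargs": {"targets": [{"x":-2.5,"y":0,"z":0,"roll":0},{"x":0,"y":0,"z":0,"roll":0}]}}

```text
time_s: 42.45
eef_pos: [0.4439, 0.1104, 0.0112]
eef_rot: [[-0.005, -0.287, 0.958], [0.001, 0.958, 0.287], [-1.0, 0.002, -0.004]]
force: [-0.0, -0.1, 1.4]
gripper_width: 0.107
```

Request:
{"fn": "apply_moves", "kwargs": {"targets": [{"x":0,"y":0,"z":0,"roll":0},{"x":0,"y":0,"z":0,"roll":0},{"x":0,"y":0,"z":0,"roll":0},{"x":-20,"y":0,"z":0,"roll":0},{"x":-30,"y":0,"z":0,"roll":0},{"x":-30,"y":0,"z":0,"roll":0},{"x":-22,"y":0,"z":0,"roll":9},{"x":0,"y":0,"z":0,"roll":9},{"x":0,"y":0,"z":0,"roll":9},{"x":0,"y":0,"z":0,"roll":9},{"x":0,"y":0,"z":0,"roll":9},{"x":0,"y":0,"z":0,"roll":9},{"x":0,"y":0,"z":0,"roll":0}], "gripper": 0.55}}

```text
time_s: 44.08
eef_pos: [0.4447, 0.1103, 0.1134]
eef_rot: [[-0.004, 0.605, 0.796], [-0.0, 0.796, -0.605], [-1.0, -0.003, -0.003]]
force: [-0.4, 0.7, 0.2]
gripper_width: 0.452
```

```bash
python3 g.py 594.3 -206 112 53 594.3 -206 45 53
```

```text
t 44.08 tcp [444.7 110.3 113.4] psi 52.78 q [ -5.  38. -23. 122.  34.  26.  -2.] F [-0.4  0.7  0.2] T [-0.03 -0.01 -0.  ] w 39.8
roll -0.22 x 1.4 y -162.6 z 309.9
roll 0.0 x 67.0 y 0.0 z 0.0
```

Request:
{"fn": "apply_moves", "kwargs": {"targets": [{"x":0,"y":-15,"z":30,"roll":0},{"x":0,"y":-21,"z":40,"roll":0},{"x":0,"y":-21,"z":40,"roll":0},{"x":0,"y":-21,"z":40,"roll":0},{"x":0,"y":-21,"z":40,"roll":0},{"x":0,"y":-21,"z":40,"roll":0},{"x":0,"y":-21,"z":40,"roll":0},{"x":0,"y":-21,"z":40,"roll":0},{"x":0,"y":0,"z":0,"roll":0},{"x":0,"y":0,"z":0,"roll":0}]}}

```text
time_s: 45.32
eef_pos: [0.5924, -0.2054, 0.1122]
eef_rot: [[-0.005, 0.605, 0.797], [0.002, 0.797, -0.605], [-1.0, -0.002, -0.005]]
force: [0.3, 0.5, 0.9]
gripper_width: 0.45
```

```bash
python3 g.py 594.3 -206 112 53 594.3 -206 45 53
```

```text
t 45.33 tcp [ 592.4 -205.4  112.2] psi 52.8 q [ 32.  49. -32.  93.  32.  47.  39.] F [0.3 0.5 0.9] T [0.04 0.05 0.03] w 39.6
roll -0.2 x 0.2 y 0.7 z 1.9
roll 0.0 x 67.0 y 0.0 z 0.0
```

Request:
{"fn": "apply_moves", "kwargs": {"targets": [{"x":20,"y":0.7,"z":1.5,"roll":0},{"x":25,"y":0,"z":0,"roll":0},{"x":16,"y":0,"z":0,"roll":0},{"x":8,"y":0,"z":0,"roll":0},{"x":0,"y":0,"z":0,"roll":0}]}}

```text
time_s: 45.95
eef_pos: [0.5941, -0.2063, 0.043]
eef_rot: [[-0.005, 0.606, 0.796], [0.001, 0.796, -0.606], [-1.0, -0.003, -0.005]]
force: [-0.5, -0.9, 0.1]
gripper_width: 0.452
```

Request:
{"fn": "apply_moves", "kwargs": {"targets": [{"x":0,"y":0,"z":0,"roll":0},{"x":0,"y":0,"z":0,"roll":0},{"x":0,"y":0,"z":0,"roll":0},{"x":0,"y":0,"z":0,"roll":0}], "gripper": 1}}

```text
time_s: 46.45
eef_pos: [0.5947, -0.2071, 0.0442]
eef_rot: [[-0.003, 0.606, 0.795], [-0.0, 0.795, -0.606], [-1.0, -0.002, -0.003]]
force: [-0.9, -1.3, 4.2]
gripper_width: 0.23
```

```bash
python3 g.py 594.3 -206 45 53
```

```text
t 46.45 tcp [ 594.7 -207.1   44.2] psi 52.67 q [ 30.  54. -28.  95.  36.  41.  36.] F [-0.9 -1.3  4.2] T [-0.11  0.17  0.02] w 20.2
roll -0.33 x -0.8 y 0.6 z -0.9
```

Width stays at 20 mm, so the fingertips are probably clamping a round collar below the bar. I'll grip about 10 mm higher.

Request:
{"fn": "apply_moves", "kwargs": {"targets": [{"x":0,"y":0,"z":0,"roll":0},{"x":0,"y":0,"z":0,"roll":0},{"x":-8,"y":0.5,"z":-0.5,"roll":0},{"x":-3,"y":0,"z":0,"roll":0},{"x":0,"y":0,"z":0,"roll":0}], "gripper": 0.6}}

```text
time_s: 47.08
eef_pos: [0.5946, -0.2061, 0.055]
eef_rot: [[-0.004, 0.606, 0.795], [0.0, 0.795, -0.606], [-1.0, -0.002, -0.003]]
force: [-0.6, -1.0, -1.0]
gripper_width: 0.405
```

Request:
{"fn": "apply_moves", "kwargs": {"targets": [{"x":0,"y":0,"z":0,"roll":0},{"x":0,"y":0,"z":0,"roll":0},{"x":0,"y":0,"z":0,"roll":0},{"x":0,"y":0,"z":0,"roll":0}], "gripper": 1}}

```text
time_s: 47.58
eef_pos: [0.5938, -0.2065, 0.0543]
eef_rot: [[-0.005, 0.607, 0.795], [-0.0, 0.795, -0.607], [-1.0, -0.003, -0.004]]
force: [-1.0, -0.7, -0.2]
gripper_width: 0.159
```

```bash
python3 g.py 594.3 -206 45 53
```

```text
t 47.58 tcp [ 593.8 -206.5   54.3] psi 52.66 q [ 30.  54. -29.  95.  36.  42.  37.] F [-1.  -0.7 -0.2] T [-0.22  0.19 -0.01] w 14.0
roll -0.34 x 9.3 y 0.7 z 0.1
```

Request:
{"fn": "apply_moves", "kwargs": {"targets": [{"x":0,"y":0,"z":0,"roll":-4},{"x":0,"y":0,"z":0,"roll":-6},{"x":0,"y":0,"z":0,"roll":-6},{"x":0,"y":0,"z":0,"roll":-3},{"x":0,"y":0,"z":0,"roll":0}]}}

```text
time_s: 48.2
eef_pos: [0.5936, -0.2067, 0.0543]
eef_rot: [[-0.006, 0.316, 0.949], [-0.0, 0.949, -0.316], [-1.0, -0.002, -0.005]]
force: [-1.7, -0.9, 1.2]
gripper_width: 0.158
```

Request:
{"fn": "apply_moves", "kwargs": {"targets": [{"x":0,"y":0,"z":0,"roll":0},{"x":0,"y":0,"z":0,"roll":0},{"x":0,"y":0,"z":0,"roll":0},{"x":-30,"y":0,"z":0,"roll":0},{"x":-35,"y":0,"z":0,"roll":0},{"x":0,"y":0,"z":0,"roll":0}], "gripper": 0.55}}

```text
time_s: 48.95
eef_pos: [0.5969, -0.2058, 0.1223]
eef_rot: [[0.001, 0.314, 0.949], [-0.0, 0.949, -0.314], [-1.0, 0.0, 0.001]]
force: [-1.3, 0.6, 0.2]
gripper_width: 0.447
```

```bash
python3 g.py 518.5 133.5 105 71.65
```

```text
t 48.95 tcp [ 596.9 -205.8  122.3] psi 71.68 q [ 34.  50. -37.  92.  36.  51.  55.] F [-1.3  0.6  0.2] T [ 0.05 -0.03 -0.  ] w 39.3
roll 0.03 x 17.3 y 297.4 z -181.2
```

Request:
{"fn": "apply_moves", "kwargs": {"targets": [{"x":0,"y":33,"z":-20,"roll":0},{"x":0,"y":44,"z":-27,"roll":0},{"x":0,"y":44,"z":-27,"roll":0},{"x":0,"y":44,"z":-27,"roll":0},{"x":0,"y":44,"z":-27,"roll":0},{"x":5,"y":44,"z":-27,"roll":0},{"x":12,"y":44,"z":-26,"roll":0},{"x":0,"y":0,"z":0,"roll":0}]}}

```text
time_s: 49.95
eef_pos: [0.5137, 0.1386, 0.1022]
eef_rot: [[-0.007, 0.305, 0.952], [0.004, 0.952, -0.305], [-1.0, 0.002, -0.007]]
force: [-0.2, -0.5, -0.3]
gripper_width: 0.455
```

Request:
{"fn": "apply_moves", "kwargs": {"targets": [{"x":0,"y":0,"z":0,"roll":10.4},{"x":0,"y":0,"z":0,"roll":10.4},{"x":0,"y":0,"z":0,"roll":10.4},{"x":0,"y":0,"z":0,"roll":10.4},{"x":0,"y":0,"z":0,"roll":10.4},{"x":0,"y":0,"z":0,"roll":10.4},{"x":0,"y":0,"z":0,"roll":10.4},{"x":0,"y":0,"z":0,"roll":10.4},{"x":0,"y":0,"z":0,"roll":10.4},{"x":0,"y":0,"z":0,"roll":10.4},{"x":0,"y":0,"z":0,"roll":10.4},{"x":0,"y":0,"z":0,"roll":10.4},{"x":0,"y":0,"z":0,"roll":10.4},{"x":0,"y":0,"z":0,"roll":9.8},{"x":0,"y":0,"z":0,"roll":0}], "gripper": 0.5}}

```text
time_s: 51.82
eef_pos: [0.5159, 0.1315, 0.1026]
eef_rot: [[-0.005, 0.288, -0.958], [-0.001, -0.958, -0.288], [-1.0, -0.0, 0.005]]
force: [0.8, -1.2, -0.0]
gripper_width: 0.498
```

```bash
python3 g.py 517.5 132.8 10.5 -73.35; python3 knob.py; python3 look.py|tail -1
```

```text
t 51.83 tcp [515.9 131.5 102.6] psi -73.29 q [-24.  42.   7. 111. -11.  27. -82.] F [ 0.8 -1.2 -0. ] T [-0.03  0.11 -0.  ] w 43.8
roll 0.06 x 92.1 y -0.8 z -1.9
knob ctr [[ 593.3 -204.6  108. ]] size (5.3758721351623535, 21.187259674072266) turret deg mod180 -2.3
0 [222, 206, 205, 205, 204, 204, 206, 205, 208, 203, 195, 207, 206, 205, 205, 206, 203, 149, 71, 50, 48, 52]
60 [104, 97, 97, 120, 151, 145, 153, 152, 175, 174, 175, 176, 175, 176, 174, 157, 140, 137, 156, 98, 56, 62]
120 [224, 225, 252, 254, 254, 254, 254, 254, 238, 102, 52, 66, 73, 88, 144, 230, 253, 254, 254, 252, 249, 249]
180 [172, 112, 111, 113, 112, 111, 109, 111, 117, 94, 69, 60, 62, 72, 72, 72, 71, 71, 70, 72, 71, 72]
240 [254, 254, 254, 254, 254, 254, 254, 254, 254, 241, 193, 189, 192, 198, 203, 201, 200, 203, 203, 206, 205, 204]
300 [254, 254, 254, 254, 254, 254, 254, 254, 254, 253, 217, 181, 169, 169, 159, 136, 122, 110, 89, 80, 89, 97]
4 [(50, 3), (48, 8), (45, -8), (68, -7), (84, -6), (67, -5), (61, 3), (56, 4), (61, 10), (62, 12), (49, -5), (51, -6)]
```

Request:
{"fn": "apply_moves", "kwargs": {"targets": [{"x":30,"y":-0.8,"z":-1.5,"roll":0},{"x":30,"y":0,"z":0,"roll":0},{"x":20,"y":0,"z":0,"roll":0},{"x":12,"y":0,"z":0,"roll":0},{"x":0,"y":0,"z":0,"roll":0}]}}

```text
time_s: 52.55
eef_pos: [0.5164, 0.1337, 0.0105]
eef_rot: [[-0.006, 0.288, -0.958], [0.0, -0.958, -0.288], [-1.0, -0.002, 0.005]]
force: [0.1, -0.9, 0.4]
gripper_width: 0.498
```

Request:
{"fn": "apply_moves", "kwargs": {"targets": [{"x":0,"y":0,"z":0,"roll":0},{"x":0,"y":0,"z":0,"roll":0},{"x":0,"y":0,"z":0,"roll":0},{"x":0,"y":0,"z":0,"roll":0}], "gripper": 1}}

```text
time_s: 53.05
eef_pos: [0.5174, 0.134, 0.0114]
eef_rot: [[-0.003, 0.287, -0.958], [0.001, -0.958, -0.287], [-1.0, -0.001, 0.003]]
force: [1.3, -0.9, 1.3]
gripper_width: 0.204
```

```bash
python3 g.py
```

```text
t 53.05 tcp [517.4 134.   11.4] psi -73.32 q [-22.  51.   4. 113. -12.  16. -81.] F [ 1.3 -0.9  1.3] T [-0.12  0.04  0.05] w 17.9
```

Request:
{"fn": "apply_moves", "kwargs": {"targets": [{"x":-3,"y":0,"z":0,"roll":0},{"x":-4,"y":0,"z":0,"roll":0},{"x":-4,"y":0,"z":0,"roll":0},{"x":-5,"y":0,"z":0,"roll":0},{"x":-5,"y":0,"z":0,"roll":0},{"x":-10,"y":0,"z":0,"roll":0},{"x":-20,"y":0,"z":0,"roll":0},{"x":-20,"y":0,"z":0,"roll":0},{"x":-9,"y":0,"z":0,"roll":0},{"x":0,"y":0,"z":0,"roll":0}]}}

```text
time_s: 54.3
eef_pos: [0.5175, 0.1342, 0.0916]
eef_rot: [[-0.003, 0.287, -0.958], [0.001, -0.958, -0.287], [-1.0, -0.002, 0.003]]
force: [-0.2, 0.2, -1.1]
gripper_width: 0.201
```

Request:
{"fn": "apply_moves", "kwargs": {"targets": [{"x":0,"y":0,"z":0,"roll":-10.4},{"x":0,"y":0,"z":0,"roll":-10.4},{"x":0,"y":0,"z":0,"roll":-10.4},{"x":0,"y":0,"z":0,"roll":-10.4},{"x":0,"y":0,"z":0,"roll":-10.4},{"x":0,"y":0,"z":0,"roll":-10.4},{"x":0,"y":0,"z":0,"roll":-10.4},{"x":0,"y":0,"z":0,"roll":-10.4},{"x":0,"y":0,"z":0,"roll":-10.4},{"x":0,"y":0,"z":0,"roll":-10.4},{"x":0,"y":0,"z":0,"roll":-10.4},{"x":0,"y":0,"z":0,"roll":-10.4},{"x":0,"y":0,"z":0,"roll":-10.4},{"x":0,"y":0,"z":0,"roll":-9.8},{"x":0,"y":0,"z":0,"roll":0}]}}

```text
time_s: 56.18
eef_pos: [0.5165, 0.1337, 0.0902]
eef_rot: [[-0.006, 0.316, 0.949], [0.001, 0.949, -0.316], [-1.0, -0.001, -0.006]]
force: [-0.2, 0.8, -0.7]
gripper_width: 0.199
```

```bash
python3 g.py 409.5 -144.6 50 71.65
```

```text
t 56.17 tcp [516.5 133.7  90.2] psi 71.56 q [ -1.  46. -31. 110.  40.  35.  14.] F [-0.2  0.8 -0.7] T [-0.    0.03 -0.09] w 17.5
roll -0.09 x 40.2 y -297.8 z -14.0
```

Request:
{"fn": "apply_moves", "kwargs": {"targets": [{"x":3,"y":-30,"z":-2,"roll":0},{"x":3,"y":-40,"z":-2,"roll":0},{"x":3,"y":-40,"z":-2,"roll":0},{"x":3,"y":-40,"z":-2,"roll":0},{"x":3,"y":-40,"z":-2,"roll":0},{"x":3,"y":-40,"z":-2,"roll":0},{"x":4,"y":-40,"z":-2,"roll":0},{"x":6,"y":-27.5,"z":0,"roll":0},{"x":12,"y":0,"z":0,"roll":0},{"x":12,"y":0,"z":0,"roll":0},{"x":0,"y":0,"z":0,"roll":0},{"x":0,"y":0,"z":0,"roll":0}]}}

```text
time_s: 57.68
eef_pos: [0.4103, -0.1439, 0.0395]
eef_rot: [[-0.004, 0.315, 0.949], [0.0, 0.949, -0.315], [-1.0, -0.001, -0.004]]
force: [0.9, -0.3, -0.9]
gripper_width: 0.198
```

```bash
python3 g.py 411 -145.1 -1.5 71.65; python3 r.py
```

```text
t 57.67 tcp [ 410.3 -143.9   39.5] psi 71.62 q [ 24.  46. -17. 129.  61.  14.  23.] F [ 0.9 -0.3 -0.9] T [ 0.05  0.02 -0.01] w 17.4
roll -0.03 x 41.0 y -0.9 z 1.1
r 194.5 lat 0.9 z 39.5 Frad -1.0 w 17.398636922788736
```

Request:
{"fn": "apply_moves", "kwargs": {"targets": [{"x":12,"y":-0.9,"z":0,"roll":0},{"x":12,"y":0,"z":0,"roll":0},{"x":9,"y":0,"z":0,"roll":0},{"x":5,"y":0,"z":0,"roll":0},{"x":3,"y":0,"z":0,"roll":0},{"x":0,"y":0,"z":0,"roll":0}]}}

```text
time_s: 58.42
eef_pos: [0.41, -0.1447, -0.0015]
eef_rot: [[-0.004, 0.315, 0.949], [0.001, 0.949, -0.315], [-1.0, -0.0, -0.004]]
force: [-0.7, 0.6, 0.3]
gripper_width: 0.199
```

```bash
python3 g.py 468.4 -164.1 -1.5 71.65; python3 r.py
```

```text
t 58.42 tcp [ 410.  -144.7   -1.5] psi 71.64 q [ 18.  51.  -7. 130.  90.   5.  -5.] F [-0.7  0.6  0.3] T [0.05 0.   0.02] w 17.5
roll -0.01 x 0.0 y 0.0 z 61.5
r 194.5 lat -0.0 z -1.5 Frad 0.9 w 17.521401240270155
```

Request:
{"fn": "apply_moves", "kwargs": {"targets": [{"x":0,"y":0,"z":6,"roll":0},{"x":0,"y":0,"z":10,"roll":0},{"x":0,"y":0,"z":10,"roll":0},{"x":0,"y":0,"z":10,"roll":0},{"x":0,"y":0,"z":10,"roll":0},{"x":0,"y":0,"z":6,"roll":0},{"x":0,"y":0,"z":4,"roll":0},{"x":0,"y":0,"z":2,"roll":0},{"x":0,"y":0,"z":0,"roll":0}]}}

```text
time_s: 59.55
eef_pos: [0.4636, -0.163, -0.001]
eef_rot: [[-0.006, 0.315, 0.949], [0.0, 0.949, -0.315], [-1.0, -0.001, -0.005]]
force: [-2.7, 1.3, 5.9]
gripper_width: 0.203
```

```bash
python3 r.py
```

```text
r 137.9 lat -0.4 z -1.0 Frad 3.0 w 17.85064150099269
```

Request:
{"fn": "apply_moves", "kwargs": {"targets": [{"x":0,"y":0,"z":1,"roll":0},{"x":0,"y":0,"z":1,"roll":0},{"x":0,"y":0,"z":1,"roll":0},{"x":0,"y":0,"z":0,"roll":0}]}}

```text
time_s: 60.05
eef_pos: [0.4661, -0.1638, -0.0011]
eef_rot: [[-0.006, 0.315, 0.949], [0.0, 0.949, -0.315], [-1.0, -0.002, -0.006]]
force: [-3.8, 1.6, 7.1]
gripper_width: 0.199
```

```bash
python3 r.py
```

```text
r 135.3 lat -0.4 z -1.1 Frad 4.1 w 17.524389032326596
```

Request:
{"fn": "apply_moves", "kwargs": {"targets": [{"x":-1,"y":0,"z":0,"roll":0},{"x":-0.5,"y":0,"z":0,"roll":0},{"x":0,"y":0,"z":0,"roll":0}]}}

```text
time_s: 60.42
eef_pos: [0.4679, -0.1641, -0.0003]
eef_rot: [[-0.004, 0.315, 0.949], [0.0, 0.949, -0.315], [-1.0, -0.001, -0.004]]
force: [-0.7, -1.4, -1.8]
gripper_width: 0.202
```

```bash
python3 r.py; python3 g.py
```

```text
r 133.4 lat -0.2 z -0.3 Frad 0.3 w 17.817812342866326
t 60.42 tcp [ 4.679e+02 -1.641e+02 -3.000e-01] psi 71.66 q [ 28.  53. -23. 119.  60.  21.  27.] F [-0.7 -1.4 -1.8] T [-0.03 -0.    0.02] w 17.8
```

Request:
{"fn": "apply_moves", "kwargs": {"targets": [{"x":0,"y":0,"z":1,"roll":0},{"x":0,"y":0,"z":1,"roll":0},{"x":0,"y":0,"z":0,"roll":0}]}}

```text
time_s: 60.8
eef_pos: [0.4683, -0.1644, -0.0005]
eef_rot: [[-0.006, 0.314, 0.949], [0.001, 0.949, -0.314], [-1.0, -0.001, -0.006]]
force: [-3.7, 1.0, 1.7]
gripper_width: 0.201
```

```bash
python3 r.py; python3 g.py
```

```text
r 133.0 lat -0.4 z -0.5 Frad 3.8 w 17.70631691329994
t 60.8 tcp [ 468.3 -164.4   -0.5] psi 71.68 q [ 28.  53. -23. 119.  59.  21.  28.] F [-3.7  1.   1.7] T [ 0.27  0.79 -0.01] w 17.7
```

Request:
{"fn": "apply_moves", "kwargs": {"targets": [{"x":0,"y":0,"z":-0.7,"roll":0},{"x":0,"y":0,"z":0,"roll":0},{"x":0,"y":0,"z":0,"roll":0},{"x":-4,"y":0,"z":-15,"roll":0},{"x":-5,"y":0,"z":-20,"roll":0},{"x":0,"y":0,"z":-10,"roll":0},{"x":0,"y":0,"z":0,"roll":0}], "gripper": 0.6}}

```text
time_s: 61.68
eef_pos: [0.4262, -0.1504, 0.009]
eef_rot: [[-0.004, 0.313, 0.95], [-0.0, 0.95, -0.313], [-1.0, -0.002, -0.004]]
force: [0.3, -0.1, -0.0]
gripper_width: 0.402
```

Request:
{"fn": "apply_moves", "kwargs": {"targets": [{"x":0,"y":0,"z":0,"roll":0},{"x":0,"y":0,"z":0,"roll":0},{"x":0,"y":0,"z":0,"roll":0},{"x":0,"y":0,"z":2,"roll":0},{"x":0,"y":0,"z":2,"roll":0},{"x":0,"y":0,"z":0,"roll":0}], "gripper": 1}}

```text
time_s: 62.42
eef_pos: [0.4302, -0.1517, 0.0087]
eef_rot: [[-0.004, 0.315, 0.949], [0.001, 0.949, -0.315], [-1.0, -0.001, -0.004]]
force: [-0.5, -0.5, 0.7]
gripper_width: 0.006
```

```bash
python3 r.py
```

```text
r 173.1 lat -0.2 z 8.7 Frad 0.3 w 0.5532755846358572
```

Request:
{"fn": "apply_moves", "kwargs": {"targets": [{"x":0,"y":0,"z":1.5,"roll":0},{"x":0,"y":0,"z":1.5,"roll":0},{"x":0,"y":0,"z":1.5,"roll":0},{"x":0,"y":0,"z":1,"roll":0},{"x":0,"y":0,"z":0,"roll":0}]}}

```text
time_s: 63.05
eef_pos: [0.4347, -0.1532, 0.0087]
eef_rot: [[-0.005, 0.314, 0.949], [0.001, 0.949, -0.314], [-1.0, -0.001, -0.005]]
force: [-1.3, 0.4, 0.9]
gripper_width: 0.002
```

```bash
python3 r.py
```

```text
r 168.3 lat -0.3 z 8.7 Frad 1.4 w 0.21065045628139092
```

Request:
{"fn": "apply_moves", "kwargs": {"targets": [{"x":0,"y":0,"z":-6,"roll":0},{"x":-30,"y":0,"z":0,"roll":0},{"x":-40,"y":0,"z":0,"roll":0},{"x":-35,"y":0,"z":10,"roll":0},{"x":0,"y":0,"z":40,"roll":0},{"x":0,"y":0,"z":40,"roll":0},{"x":0,"y":0,"z":40,"roll":0},{"x":0,"y":0,"z":30,"roll":0},{"x":0,"y":0,"z":14,"roll":0},{"x":0,"y":0,"z":0,"roll":0},{"x":0,"y":0,"z":0,"roll":0}], "gripper": 0.55}}

```text
time_s: 64.42
eef_pos: [0.594, -0.2059, 0.1127]
eef_rot: [[-0.006, 0.314, 0.949], [-0.0, 0.95, -0.314], [-1.0, -0.002, -0.005]]
force: [0.1, -0.2, -0.1]
gripper_width: 0.451
```

```bash
python3 g.py 594 -206 54 71.65; python3 look.py
```

```text
t 64.42 tcp [ 594.  -205.9  112.7] psi 71.72 q [ 35.  51. -39.  93.  39.  51.  53.] F [ 0.1 -0.2 -0.1] T [-0.02  0.03  0.03] w 39.7
roll 0.07 x 58.7 y -0.1 z -0.0
1 [(77, 7), (77, 8), (75, 1), (85, -1), (90, -3), (81, -4), (76, -12), (83, -4), (86, -10), (92, 1), (87, 2), (81, 4)]
3 [(97, 12), (94, 12), (103, -6), (114, -7), (99, -6), (82, -12), (80, -9), (76, -9), (80, 4), (82, 4), (86, -4), (82, -12)]
4 [(85, 2), (125, 3), (219, 2), (235, 1), (239, 2), (239, 2), (240, 1), (242, 2), (242, 1), (242, 2), (239, 1), (234, 1)]
```

Driver 4 is unmoved in the rack. Now grip the knob and turn 120° clockwise.

Request:
{"fn": "apply_moves", "kwargs": {"targets": [{"x":20,"y":0,"z":0,"roll":0},{"x":22,"y":0,"z":0,"roll":0},{"x":12,"y":0,"z":0,"roll":0},{"x":4,"y":0,"z":0,"roll":0},{"x":0,"y":0,"z":0,"roll":0}]}}

```text
time_s: 65.1
eef_pos: [0.5949, -0.2059, 0.0548]
eef_rot: [[-0.004, 0.314, 0.949], [0.001, 0.949, -0.314], [-1.0, -0.001, -0.004]]
force: [-0.2, 0.7, 0.3]
gripper_width: 0.447
```

Request:
{"fn": "apply_moves", "kwargs": {"targets": [{"x":0,"y":0,"z":0,"roll":0},{"x":0,"y":0,"z":0,"roll":0},{"x":0,"y":0,"z":0,"roll":0},{"x":0,"y":0,"z":0,"roll":0}], "gripper": 1}}

```text
time_s: 65.6
eef_pos: [0.5948, -0.2072, 0.0554]
eef_rot: [[-0.004, 0.315, 0.949], [-0.001, 0.949, -0.315], [-1.0, -0.002, -0.004]]
force: [-0.1, -2.6, 2.7]
gripper_width: 0.156
```

Request:
{"fn": "apply_moves", "kwargs": {"targets": [{"x":0,"y":0,"z":0,"roll":4},{"x":0,"y":0,"z":0,"roll":7},{"x":0,"y":0,"z":0,"roll":7},{"x":0,"y":0,"z":0,"roll":7},{"x":0,"y":0,"z":0,"roll":7},{"x":0,"y":0,"z":0,"roll":7},{"x":0,"y":0,"z":0,"roll":7},{"x":0,"y":0,"z":0,"roll":7},{"x":0,"y":0,"z":0,"roll":7},{"x":0,"y":0,"z":0,"roll":7},{"x":0,"y":0,"z":0,"roll":7},{"x":0,"y":0,"z":0,"roll":7},{"x":0,"y":0,"z":0,"roll":7},{"x":0,"y":0,"z":0,"roll":7},{"x":0,"y":0,"z":0,"roll":7},{"x":0,"y":0,"z":0,"roll":7},{"x":0,"y":0,"z":0,"roll":7},{"x":0,"y":0,"z":0,"roll":4},{"x":0,"y":0,"z":0,"roll":0},{"x":0,"y":0,"z":0,"roll":0}]}}

```text
time_s: 68.1
eef_pos: [0.594, -0.2075, 0.0554]
eef_rot: [[-0.005, 0.665, -0.747], [-0.001, -0.747, -0.665], [-1.0, -0.003, 0.005]]
force: [-3.4, -2.8, 5.3]
gripper_width: 0.159
```

```bash
python3 g.py
```

```text
t 68.1 tcp [ 594.  -207.5   55.4] psi -48.35 q [ 18.  51.  -5.  95.   8.  34. -40.] F [-3.4 -2.8  5.3] T [-0.68  0.68 -0.38] w 14.0
```

Request:
{"fn": "apply_moves", "kwargs": {"targets": [{"x":0,"y":0,"z":0,"roll":0},{"x":0,"y":0,"z":0,"roll":0},{"x":0,"y":0,"z":0,"roll":0},{"x":-30,"y":0,"z":0,"roll":0},{"x":-30,"y":0,"z":0,"roll":0},{"x":0,"y":0,"z":0,"roll":8},{"x":0,"y":0,"z":0,"roll":8},{"x":0,"y":0,"z":0,"roll":7},{"x":0,"y":0,"z":0,"roll":0}], "gripper": 0.55}}

```text
time_s: 69.22
eef_pos: [0.5952, -0.2056, 0.1149]
eef_rot: [[-0.004, 0.322, -0.947], [0.0, -0.947, -0.322], [-1.0, -0.002, 0.004]]
force: [-0.7, -0.5, -0.7]
gripper_width: 0.453
```

```bash
python3 g.py 476.7 213.7 80 -71.3
```

```text
t 69.22 tcp [ 595.2 -205.6  114.9] psi -71.19 q [ 15.  46.   0.  94.  -0.  40. -56.] F [-0.7 -0.5 -0.7] T [0.01 0.16 0.03] w 39.9
roll 0.11 x 34.9 y -435.2 z -22.2
```

Request:
{"fn": "apply_moves", "kwargs": {"targets": [{"x":0,"y":-35,"z":-2,"roll":0},{"x":0,"y":-50,"z":-2,"roll":0},{"x":0,"y":-50,"z":-3,"roll":0},{"x":0,"y":-50,"z":-3,"roll":0},{"x":0,"y":-50,"z":-3,"roll":0},{"x":0,"y":-50,"z":-3,"roll":0},{"x":0,"y":-50,"z":-3,"roll":0},{"x":0,"y":-50,"z":-3,"roll":0},{"x":5,"y":-35,"z":0,"roll":0},{"x":15,"y":-15,"z":0,"roll":0},{"x":15,"y":0,"z":0,"roll":0},{"x":0,"y":0,"z":0,"roll":0},{"x":0,"y":0,"z":0,"roll":0}], "gripper": 0.62}}

```text
time_s: 70.85
eef_pos: [0.4771, 0.211, 0.0806]
eef_rot: [[-0.004, 0.318, -0.948], [-0.001, -0.948, -0.318], [-1.0, -0.001, 0.004]]
force: [1.0, -1.2, -0.3]
gripper_width: 0.383
```

```bash
python3 g.py 476.7 213.7 -16 -71.3; python3 knob.py; python3 look.py | tail -1
python3 - <<'E'
from h import *   # driver 4 from the scene camera: brightness along row of its shank
im=get_image('scene').max(2); e=np.array([.947,.3206]); n=np.array([-e[1],e[0]])
for s in(-100,-90,-80):
    q=proj('scene',[[*(np.array([549.6,236.8])+s*e+l*n)/1e3,.033] for l in range(-16,20,3)]).astype(np.float32)
    print(s,cv2.remap(im,q[:,:1].T.copy(),q[:,1:].T.copy(),1)[0].tolist())
E
```

```text
t 70.85 tcp [477.1 211.   80.6] psi -71.47 q [-32.  44.   5. 114.  -9.  23. -91.] F [ 1.  -1.2 -0.3] T [-0.04  0.13 -0.  ] w 33.7
roll -0.17 x 96.6 y -2.7 z -0.4
knob ctr [[ 593.3 -205.4  108. ]] size (21.072147369384766, 6.114686012268066) turret deg mod180 57.6
0 [254, 254, 254, 254, 254, 254, 254, 254, 254, 254, 254, 254, 254, 254, 254, 254, 253, 224, 112, 83, 71, 52]
60 [106, 112, 112, 112, 112, 113, 110, 111, 127, 116, 56, 59, 84, 96, 98, 99, 98, 93, 91, 90, 87, 81]
120 [222, 222, 252, 254, 254, 254, 254, 254, 241, 109, 51, 67, 75, 88, 140, 229, 253, 254, 254, 252, 249, 250]
180 [253, 254, 254, 254, 254, 254, 254, 254, 248, 149, 69, 58, 61, 69, 70, 72, 72, 71, 72, 72, 73, 73]
240 [113, 102, 104, 110, 141, 148, 159, 146, 172, 175, 174, 177, 177, 175, 175, 153, 141, 140, 154, 180, 201, 203]
300 [101, 95, 96, 121, 142, 158, 141, 162, 178, 179, 176, 178, 178, 178, 174, 145, 150, 138, 151, 113, 92, 95]
4 [(89, 4), (95, 3), (126, 2), (82, 9), (87, 12), (81, 12), (69, 11), (43, 3), (68, 3), (134, 2), (77, 3), (41, -12)]
-100 [107, 102, 83, 72, 112, 142, 142, 129, 108, 101, 102, 100]
-90 [101, 94, 71, 72, 106, 143, 144, 132, 110, 95, 92, 92]
-80 [81, 70, 66, 70, 109, 143, 144, 126, 87, 62, 61, 61]
```

Request:
{"fn": "apply_moves", "kwargs": {"targets": [{"x":25,"y":-2.5,"z":-0.4,"roll":-0.2},{"x":30,"y":0,"z":0,"roll":0},{"x":25,"y":0,"z":0,"roll":0},{"x":16,"y":0,"z":0,"roll":0},{"x":0,"y":0,"z":0,"roll":0}]}}

```text
time_s: 71.62
eef_pos: [0.4753, 0.2152, -0.0158]
eef_rot: [[-0.005, 0.323, -0.946], [-0.0, -0.946, -0.323], [-1.0, -0.002, 0.005]]
force: [-0.2, -0.5, -1.4]
gripper_width: 0.381
```

Request:
{"fn": "apply_moves", "kwargs": {"targets": [{"x":0,"y":0,"z":0,"roll":0},{"x":0,"y":0,"z":0,"roll":0},{"x":0,"y":0,"z":0,"roll":0},{"x":0,"y":0,"z":0,"roll":0}], "gripper": 1}}

```text
time_s: 72.12
eef_pos: [0.476, 0.2158, -0.0149]
eef_rot: [[-0.003, 0.324, -0.946], [0.001, -0.946, -0.324], [-1.0, -0.002, 0.003]]
force: [0.9, 0.8, 0.9]
gripper_width: 0.115
```

```bash
python3 g.py 393.4 185.5 -20 -71.3
```

```text
t 72.12 tcp [476.  215.8 -14.9] psi -71.11 q [-31.  54.   2. 115. -10.  12. -91.] F [0.9 0.8 0.9] T [-0.01  0.05 -0.  ] w 10.1
roll 0.19 x 5.1 y 2.2 z 88.0
```

Request:
{"fn": "apply_moves", "kwargs": {"targets": [{"x":-3,"y":0,"z":0,"roll":0},{"x":0,"y":0,"z":15,"roll":0},{"x":0,"y":0.5,"z":20,"roll":0},{"x":0,"y":0.5,"z":20,"roll":0},{"x":0,"y":0,"z":20,"roll":0},{"x":0,"y":0,"z":14,"roll":0},{"x":-20,"y":0,"z":0,"roll":0},{"x":-30,"y":0,"z":0,"roll":0},{"x":-28,"y":0,"z":0,"roll":0},{"x":0,"y":0,"z":0,"roll":0}]}}

```text
time_s: 73.38
eef_pos: [0.4026, 0.1906, 0.0743]
eef_rot: [[-0.015, 0.324, -0.946], [-0.005, -0.946, -0.324], [-1.0, -0.0, 0.016]]
force: [0.0, 0.1, -0.9]
gripper_width: 0.113
```

```bash
python3 g.py 443.9 110.9 62 -73.35
```

```text
t 73.38 tcp [402.6 190.6  74.3] psi -71.1 q [-38.  42.  12. 126. -32.  15. -69.] F [ 0.   0.1 -0.9] T [0.   0.13 0.02] w 9.9
roll 2.25 x 12.3 y 88.2 z -16.7
```

Request:
{"fn": "apply_moves", "kwargs": {"targets": [{"x":0,"y":15,"z":-2,"roll":2.2},{"x":0,"y":30,"z":-5,"roll":0},{"x":0,"y":30,"z":-5,"roll":0},{"x":12,"y":13,"z":-5,"roll":0},{"x":0,"y":0,"z":0,"roll":0},{"x":0,"y":0,"z":0,"roll":0}]}}

```text
time_s: 74.12
eef_pos: [0.4427, 0.1109, 0.0601]
eef_rot: [[-0.02, 0.287, -0.958], [-0.006, -0.958, -0.287], [-1.0, 0.0, 0.021]]
force: [-0.8, 0.4, -0.5]
gripper_width: 0.111
```

```bash
python3 g.py 443.8 110.7 14 -73.35;python3 -c "
from h import *
im=get_image('top'); s=read_state()
print(s['eef_rot'].round(3).tolist())
p=s['eef_pos']; e=np.array([.958,.287,0]);n=np.array([-.287,.958,0])
for d in range(60,116,6):
    q=proj('top',[p+e*d/1e3+n*l/1e3+[0,0,.055] for l in range(-16,17,2)]).astype(np.float32)
    print(d,cv2.remap(im.max(2),q[:,:1].T.copy(),q[:,1:].T.copy(),1)[0].tolist())"
```

```text
t 74.12 tcp [442.7 110.9  60.1] psi -73.34 q [-26.  44.  10. 124. -29.  15. -63.] F [-0.8  0.4 -0.5] T [0.03 0.13 0.01] w 9.8
roll 0.01 x 46.1 y 0.5 z -1.0
[[-0.02, 0.287, -0.958], [-0.006, -0.958, -0.287], [-1.0, 0.0, 0.021]]
60 [79, 74, 73, 101, 136, 156, 156, 161, 162, 157, 132, 96, 64, 52, 53, 58, 60]
66 [69, 66, 79, 113, 152, 171, 175, 178, 180, 181, 171, 140, 94, 66, 64, 63, 59]
72 [62, 65, 83, 119, 157, 170, 176, 179, 182, 182, 167, 131, 85, 71, 69, 70, 70]
78 [65, 66, 82, 120, 156, 170, 175, 179, 182, 180, 165, 119, 86, 72, 68, 65, 62]
84 [71, 70, 81, 126, 155, 170, 176, 180, 182, 181, 163, 122, 87, 69, 61, 46, 40]
90 [68, 62, 76, 114, 145, 160, 165, 167, 171, 166, 139, 106, 78, 68, 61, 48, 42]
96 [70, 66, 81, 113, 137, 147, 151, 148, 151, 148, 128, 91, 71, 70, 58, 46, 41]
102 [89, 83, 91, 118, 143, 149, 148, 155, 156, 143, 112, 81, 67, 65, 58, 48, 40]
108 [92, 89, 86, 85, 84, 84, 89, 90, 87, 78, 74, 74, 73, 72, 63, 50, 42]
114 [103, 95, 90, 89, 86, 82, 81, 81, 80, 81, 82, 81, 83, 81, 74, 62, 47]
```

Request:
{"fn": "apply_moves", "kwargs": {"targets": [{"x":12,"y":-0.4,"z":-1,"roll":0},{"x":14,"y":0,"z":-1,"roll":0},{"x":4,"y":0,"z":0,"roll":0},{"x":4,"y":0,"z":0,"roll":0},{"x":4,"y":0,"z":0,"roll":0},{"x":4,"y":0,"z":0,"roll":0},{"x":4,"y":0,"z":0,"roll":0},{"x":1.5,"y":0,"z":0,"roll":0},{"x":0,"y":0,"z":0,"roll":0}]}}

```text
time_s: 75.3
eef_pos: [0.4441, 0.1111, 0.0138]
eef_rot: [[-0.018, 0.286, -0.958], [-0.006, -0.958, -0.286], [-1.0, 0.001, 0.019]]
force: [-2.6, -1.9, 12.4]
gripper_width: 0.114
```

```bash
python3 g.py
```

```text
t 75.3 tcp [444.1 111.1  13.8] psi -73.36 q [-23.  50.   5. 125. -31.   8. -62.] F [-2.6 -1.9 12.4] T [-0.19  0.35 -0.05] w 10.0
```

Request:
{"fn": "apply_moves", "kwargs": {"targets": [{"x":1,"y":0,"z":0,"roll":0},{"x":0,"y":0,"z":0,"roll":0},{"x":-2.5,"y":0,"z":0,"roll":0},{"x":0,"y":0,"z":0,"roll":0}]}}

```text
time_s: 75.8
eef_pos: [0.4443, 0.1113, 0.0145]
eef_rot: [[-0.019, 0.287, -0.958], [-0.007, -0.958, -0.287], [-1.0, 0.001, 0.02]]
force: [-1.0, -0.5, 1.7]
gripper_width: 0.112
```

Request:
{"fn": "apply_moves", "kwargs": {"targets": [{"x":0,"y":0,"z":0,"roll":0},{"x":0,"y":0,"z":0,"roll":0},{"x":0,"y":0,"z":0,"roll":0},{"x":-20,"y":0,"z":0,"roll":0},{"x":-30,"y":0,"z":0,"roll":0},{"x":-35,"y":0,"z":0,"roll":0},{"x":0,"y":0,"z":-25,"roll":0},{"x":0,"y":0,"z":-30,"roll":0},{"x":0,"y":0,"z":-20,"roll":0},{"x":0,"y":0,"z":0,"roll":0},{"x":0,"y":0,"z":0,"roll":0}], "gripper": 0.5}}

```text
time_s: 77.18
eef_pos: [0.5164, 0.1332, 0.0978]
eef_rot: [[-0.021, 0.287, -0.958], [-0.007, -0.958, -0.287], [-1.0, 0.0, 0.022]]
force: [-0.1, 0.7, 0.4]
gripper_width: 0.497
```

```bash
python3 g.py 517.5 133.8 10.5 -73.35; python3 -c "
from h import *
print(read_state()['eef_rot'][:,0].round(4))
im=get_image('scene').max(2); e=np.array([.958,.287]);n=np.array([-.287,.958])
for s,z in((-30,.064),(-40,.064),(-50,.064),(-66,.064)):   # shank in clip, level
    q=proj('scene',[[*(np.array([469.2,118.9])+s*e+l*n)/1e3,z] for l in range(-16,18,2)]).astype(np.float32)
    print(s,cv2.remap(im,q[:,:1].T.copy(),q[:,1:].T.copy(),1)[0].tolist())"
```

```text
t 77.17 tcp [516.4 133.2  97.8] psi -73.33 q [-30.  44.  19. 111. -26.  30. -67.] F [-0.1  0.7  0.4] T [0.01 0.15 0.01] w 43.8
roll 0.02 x 87.3 y -0.2 z -1.3
[-0.0206 -0.0066 -0.9998]
-30 [60, 60, 60, 61, 69, 98, 151, 197, 216, 221, 213, 192, 166, 155, 152, 152, 160]
-40 [67, 66, 65, 65, 69, 84, 131, 183, 213, 222, 217, 202, 178, 163, 160, 161, 161]
-50 [75, 77, 77, 75, 74, 86, 133, 173, 194, 209, 213, 200, 176, 162, 160, 159, 159]
-66 [61, 61, 61, 60, 65, 72, 77, 78, 75, 75, 75, 75, 78, 84, 79, 80, 80]
```

Request:
{"fn": "apply_moves", "kwargs": {"targets": [{"x":30,"y":0,"z":-1,"roll":0},{"x":30,"y":0,"z":-1,"roll":0},{"x":18,"y":0,"z":-0.5,"roll":0},{"x":8,"y":0,"z":0,"roll":0},{"x":0,"y":0,"z":0,"roll":0}]}}

```text
time_s: 77.85
eef_pos: [0.5185, 0.1336, 0.0121]
eef_rot: [[-0.019, 0.287, -0.958], [-0.006, -0.958, -0.287], [-1.0, 0.001, 0.02]]
force: [0.3, -0.1, -0.0]
gripper_width: 0.5
```

Request:
{"fn": "apply_moves", "kwargs": {"targets": [{"x":0,"y":0,"z":0,"roll":0},{"x":0,"y":0,"z":0,"roll":0},{"x":0,"y":0,"z":0,"roll":0},{"x":0,"y":0,"z":0,"roll":0},{"x":0,"y":0,"z":0,"roll":0}], "gripper": 1}}

```text
time_s: 78.47
eef_pos: [0.5191, 0.1337, 0.0123]
eef_rot: [[-0.018, 0.287, -0.958], [-0.006, -0.958, -0.287], [-1.0, 0.001, 0.019]]
force: [0.2, -0.5, 2.4]
gripper_width: 0.195
```

Request:
{"fn": "apply_moves", "kwargs": {"targets": [{"x":-3,"y":0,"z":0,"roll":0},{"x":-4,"y":0,"z":0,"roll":0},{"x":-4,"y":0,"z":0,"roll":0},{"x":-5,"y":0,"z":0,"roll":0},{"x":-5,"y":0,"z":0,"roll":0},{"x":-10,"y":0,"z":0,"roll":0},{"x":-20,"y":0,"z":0,"roll":0},{"x":-20,"y":0,"z":0,"roll":0},{"x":-9,"y":0,"z":0,"roll":0},{"x":0,"y":0,"z":0,"roll":0}]}}

```text
time_s: 79.72
eef_pos: [0.5205, 0.1345, 0.0926]
eef_rot: [[-0.017, 0.287, -0.958], [-0.006, -0.958, -0.287], [-1.0, 0.001, 0.018]]
force: [0.0, -0.0, -0.9]
gripper_width: 0.198
```

```bash
python3 g.py
```

```text
t 79.72 tcp [520.5 134.5  92.6] psi -73.3 q [-30.  45.  18. 110. -26.  30. -67.] F [ 0.  -0.  -0.9] T [-0.    0.17 -0.04] w 17.5
```

Request:
{"fn": "apply_moves", "kwargs": {"targets": [{"x":0,"y":0,"z":0,"roll":-10.4},{"x":0,"y":0,"z":0,"roll":-10.4},{"x":0,"y":0,"z":0,"roll":-10.4},{"x":0,"y":0,"z":0,"roll":-10.4},{"x":0,"y":0,"z":0,"roll":-10.4},{"x":0,"y":0,"z":0,"roll":-10.4},{"x":0,"y":0,"z":0,"roll":-10.4},{"x":0,"y":0,"z":0,"roll":-10.4},{"x":0,"y":0,"z":0,"roll":-10.4},{"x":0,"y":0,"z":0,"roll":-10.4},{"x":0,"y":0,"z":0,"roll":-10.4},{"x":0,"y":0,"z":0,"roll":-10.4},{"x":0,"y":0,"z":0,"roll":-10.4},{"x":0,"y":0,"z":0,"roll":-9.8},{"x":0,"y":0,"z":0,"roll":0}]}}

```text
time_s: 81.6
eef_pos: [0.5195, 0.134, 0.0913]
eef_rot: [[-0.02, 0.316, 0.948], [-0.006, 0.949, -0.316], [-1.0, -0.012, -0.018]]
force: [-0.1, -0.1, -0.6]
gripper_width: 0.2
```

Request:
{"fn": "apply_moves", "kwargs": {"targets": [{"x":3,"y":-30,"z":-2,"roll":0},{"x":3,"y":-40,"z":-2,"roll":0},{"x":3,"y":-40,"z":-2,"roll":0},{"x":3,"y":-40,"z":-2,"roll":0},{"x":3,"y":-40,"z":-2,"roll":0},{"x":3,"y":-40,"z":-2,"roll":0},{"x":4,"y":-40,"z":-2,"roll":0},{"x":6,"y":-27.5,"z":-2,"roll":0},{"x":12,"y":0,"z":0,"roll":0},{"x":0,"y":0,"z":0,"roll":0},{"x":0,"y":0,"z":0,"roll":0}]}}

```text
time_s: 82.98
eef_pos: [0.411, -0.1428, 0.0559]
eef_rot: [[-0.018, 0.315, 0.949], [-0.006, 0.949, -0.315], [-1.0, -0.011, -0.016]]
force: [0.0, -0.4, -0.0]
gripper_width: 0.201
```

```bash
python3 g.py 408 -144 4 71.65; python3 r.py
python3 - <<'E'
from h import *
s=read_state(); p=s['eef_pos']; print(s['eef_rot'][:,0].round(3)); im=get_image('top').max(2); u=np.array([-.949,.315,0]); n=np.array([.315,.949,0])
for d in (70,80,90,100,106,112,118):
    q=proj('top',[p+[.001,0,.05]-u*d/1e3+n*l/1e3 for l in range(-16,17,2)]).astype(np.float32)
    print(d,cv2.remap(im,q[:,:1].T.copy(),q[:,1:].T.copy(),1)[0].tolist())
E
```

```text
t 82.97 tcp [ 411.  -142.8   55.9] psi 71.66 q [ 20.  44. -12. 128.  41.  13.  42.] F [ 0.  -0.4 -0. ] T [ 0.05  0.02 -0.04] w 17.7
roll 0.01 x 51.9 y -2.1 z -2.5
r 194.1 lat 2.1 z 55.9 Frad -0.2 w 17.729705289668825
[-0.018 -0.006 -1.   ]
70 [132, 142, 148, 172, 204, 227, 224, 199, 203, 218, 219, 220, 235, 250, 252, 250, 239]
80 [198, 196, 193, 194, 201, 208, 217, 221, 230, 237, 237, 237, 246, 246, 237, 219, 209]
90 [200, 201, 207, 218, 222, 214, 216, 223, 231, 236, 234, 233, 244, 245, 232, 216, 215]
100 [200, 195, 192, 199, 202, 212, 224, 230, 232, 237, 234, 238, 244, 244, 232, 210, 206]
106 [199, 194, 188, 185, 192, 222, 235, 236, 236, 237, 236, 237, 244, 242, 225, 206, 205]
112 [228, 225, 228, 230, 233, 240, 245, 245, 244, 243, 243, 243, 243, 239, 234, 229, 228]
118 [244, 244, 243, 243, 244, 243, 243, 242, 241, 241, 241, 242, 243, 242, 242, 243, 243]
```

Request:
{"fn": "apply_moves", "kwargs": {"targets": [{"x":0,"y":-2,"z":-8,"roll":0},{"x":12,"y":0,"z":0,"roll":0},{"x":15,"y":0,"z":0,"roll":0},{"x":15,"y":0,"z":0,"roll":0},{"x":8,"y":0,"z":0,"roll":0},{"x":4,"y":0,"z":0,"roll":0},{"x":0,"y":0,"z":0,"roll":0}]}}

```text
time_s: 83.9
eef_pos: [0.4019, -0.1431, 0.003]
eef_rot: [[-0.021, 0.313, 0.95], [-0.005, 0.95, -0.313], [-1.0, -0.012, -0.019]]
force: [-0.3, -0.0, -0.5]
gripper_width: 0.198
```

```bash
python3 r.py; python3 g.py; python3 -c "
from h import *
print(read_state()['eef_rot'][:,0].round(3))"
```

```text
r 202.7 lat -1.0 z 3.0 Frad 0.3 w 17.417593351652034
t 83.9 tcp [ 401.9 -143.1    3. ] psi 71.76 q [ 15.  50.  -3. 130.  76.   3.   9.] F [-0.3 -0.  -0.5] T [ 0.01 -0.    0.01] w 17.4
[-0.021 -0.005 -1.   ]
```

Request:
{"fn": "apply_moves", "kwargs": {"targets": [{"x":0,"y":0.5,"z":6,"roll":0},{"x":0,"y":0,"z":10,"roll":0},{"x":0,"y":0,"z":10,"roll":0},{"x":0,"y":0,"z":10,"roll":0},{"x":0,"y":0,"z":10,"roll":0},{"x":0,"y":0,"z":6,"roll":0},{"x":0,"y":0,"z":4,"roll":0},{"x":0,"y":0,"z":2,"roll":0},{"x":0,"y":0,"z":0,"roll":0}]}}

```text
time_s: 85.02
eef_pos: [0.4575, -0.161, 0.0019]
eef_rot: [[-0.021, 0.314, 0.949], [-0.005, 0.949, -0.314], [-1.0, -0.012, -0.018]]
force: [0.5, 0.2, -0.4]
gripper_width: 0.199
```

```bash
python3 r.py;python3 g.py
```

```text
r 144.3 lat -0.5 z 1.9 Frad -0.4 w 17.531107834584724
t 85.03 tcp [ 457.5 -161.     1.9] psi 71.7 q [ 27.  52. -23. 120.  59.  21.  27.] F [ 0.5  0.2 -0.4] T [0.03 0.02 0.02] w 17.5
```

Request:
{"fn": "apply_moves", "kwargs": {"targets": [{"x":0,"y":0,"z":1.5,"roll":0},{"x":0,"y":0,"z":1.5,"roll":0},{"x":0,"y":0,"z":1.5,"roll":0},{"x":0,"y":0,"z":0,"roll":0}]}}

```text
time_s: 85.52
eef_pos: [0.4622, -0.1626, 0.0018]
eef_rot: [[-0.02, 0.314, 0.949], [-0.005, 0.949, -0.314], [-1.0, -0.012, -0.018]]
force: [0.1, -0.5, -0.1]
gripper_width: 0.203
```

```bash
python3 r.py;python3 g.py
```

```text
r 139.4 lat -0.5 z 1.8 Frad -0.2 w 17.835443486851613
t 85.53 tcp [ 462.2 -162.6    1.8] psi 71.68 q [ 28.  53. -23. 119.  59.  22.  28.] F [ 0.1 -0.5 -0.1] T [ 0.01 -0.05  0.03] w 17.8
```

Request:
{"fn": "apply_moves", "kwargs": {"targets": [{"x":0,"y":0,"z":1.5,"roll":0},{"x":0,"y":0,"z":1,"roll":0},{"x":0,"y":0,"z":1,"roll":0},{"x":0,"y":0,"z":0,"roll":0}]}}

```text
time_s: 86.02
eef_pos: [0.4654, -0.1637, 0.0017]
eef_rot: [[-0.02, 0.314, 0.949], [-0.005, 0.949, -0.314], [-1.0, -0.012, -0.018]]
force: [0.1, 0.6, 0.1]
gripper_width: 0.203
```

```bash
python3 r.py
```

```text
r 135.9 lat -0.6 z 1.7 Frad 0.1 w 17.901572120048183
```

Request:
{"fn": "apply_moves", "kwargs": {"targets": [{"x":0,"y":0,"z":0,"roll":0},{"x":0,"y":0,"z":0,"roll":0},{"x":0,"y":0,"z":0,"roll":0},{"x":-2,"y":0,"z":-15,"roll":0},{"x":-4,"y":0,"z":-20,"roll":0},{"x":0,"y":0,"z":-8,"roll":0},{"x":0,"y":0,"z":0,"roll":0}], "gripper": 0.6}}

```text
time_s: 86.9
eef_pos: [0.4242, -0.15, 0.0086]
eef_rot: [[-0.021, 0.313, 0.949], [-0.006, 0.95, -0.314], [-1.0, -0.012, -0.018]]
force: [0.0, 0.7, -0.4]
gripper_width: 0.4
```

Request:
{"fn": "apply_moves", "kwargs": {"targets": [{"x":0,"y":0,"z":0,"roll":0},{"x":0,"y":0,"z":0,"roll":0},{"x":0,"y":0,"z":0,"roll":0},{"x":0,"y":0,"z":2,"roll":0},{"x":0,"y":0,"z":2,"roll":0},{"x":0,"y":0,"z":2,"roll":0},{"x":0,"y":0,"z":1,"roll":0},{"x":0,"y":0,"z":0,"roll":0}], "gripper": 1}}

```text
time_s: 87.9
eef_pos: [0.4313, -0.1524, 0.0084]
eef_rot: [[-0.02, 0.314, 0.949], [-0.005, 0.949, -0.314], [-1.0, -0.012, -0.018]]
force: [0.9, -0.5, 0.5]
gripper_width: 0.006
```

```bash
python3 r.py
```

```text
r 171.9 lat -0.5 z 8.4 Frad -1.0 w 0.5346508591520223
```

Request:
{"fn": "apply_moves", "kwargs": {"targets": [{"x":0,"y":0,"z":1,"roll":0},{"x":0,"y":0,"z":1,"roll":0},{"x":0,"y":0,"z":0,"roll":0}]}}

```text
time_s: 88.28
eef_pos: [0.4332, -0.153, 0.0083]
eef_rot: [[-0.021, 0.314, 0.949], [-0.006, 0.949, -0.314], [-1.0, -0.012, -0.018]]
force: [-0.3, 0.4, -0.3]
gripper_width: 0.004
```

```bash
python3 r.py
```

```text
r 169.8 lat -0.5 z 8.3 Frad 0.4 w 0.3692177043134595
```

Request:
{"fn": "apply_moves", "kwargs": {"targets": [{"x":0,"y":0,"z":1,"roll":0},{"x":0,"y":0,"z":1,"roll":0},{"x":0,"y":0,"z":0,"roll":0}]}}

```text
time_s: 88.65
eef_pos: [0.4342, -0.1534, 0.0083]
eef_rot: [[-0.022, 0.314, 0.949], [-0.005, 0.949, -0.314], [-1.0, -0.012, -0.019]]
force: [-2.7, 1.3, 2.2]
gripper_width: 0.005
```

```bash
python3 r.py; python3 g.py
```

```text
r 168.8 lat -0.6 z 8.3 Frad 3.0 w 0.46906520595220347
t 88.65 tcp [ 434.2 -153.4    8.3] psi 71.69 q [ 25.  51. -20. 124.  63.  18.  22.] F [-2.7  1.3  2.2] T [0.22 0.53 0.  ] w 0.5
```

Request:
{"fn": "apply_moves", "kwargs": {"targets": [{"x":0,"y":0,"z":-6,"roll":0},{"x":-30,"y":0,"z":0,"roll":0},{"x":-40,"y":0,"z":0,"roll":0},{"x":-35,"y":0,"z":10,"roll":0},{"x":0,"y":0.5,"z":40,"roll":0},{"x":0,"y":0,"z":40,"roll":0},{"x":0,"y":0,"z":40,"roll":0},{"x":0,"y":0,"z":30,"roll":0},{"x":0,"y":0,"z":12,"roll":-10},{"x":0,"y":0,"z":0,"roll":-10},{"x":0,"y":0,"z":0,"roll":-10},{"x":0,"y":0,"z":0,"roll":-10},{"x":0,"y":0,"z":0,"roll":-10},{"x":0,"y":0,"z":0,"roll":-10},{"x":0,"y":0,"z":0,"roll":0},{"x":0,"y":0,"z":0,"roll":0}], "gripper": 0.55}}

```text
time_s: 90.65
eef_pos: [0.595, -0.2049, 0.1102]
eef_rot: [[-0.02, -0.663, 0.749], [-0.006, 0.749, 0.663], [-1.0, 0.009, -0.019]]
force: [0.3, -0.5, 0.7]
gripper_width: 0.449
```

```bash
python3 g.py 593.4 -206.3 54.5 131.65
```

```text
t 90.65 tcp [ 595.  -204.9  110.2] psi 131.51 q [ 41.  56. -53.  91.  50.  60. 104.] F [ 0.3 -0.5  0.7] T [ 0.13  0.03 -0.01] w 39.5
roll -0.14 x 55.7 y -0.0 z -2.2
```

Request:
{"fn": "apply_moves", "kwargs": {"targets": [{"x":20,"y":0,"z":-1,"roll":0},{"x":20,"y":0,"z":0,"roll":0},{"x":12,"y":0,"z":0,"roll":0},{"x":3.5,"y":0,"z":0,"roll":0},{"x":0,"y":0,"z":0,"roll":0}]}}

```text
time_s: 91.28
eef_pos: [0.5931, -0.2055, 0.0547]
eef_rot: [[-0.021, -0.665, 0.747], [-0.005, 0.747, 0.665], [-1.0, 0.01, -0.019]]
force: [-0.3, -0.1, -0.1]
gripper_width: 0.45
```

Request:
{"fn": "apply_moves", "kwargs": {"targets": [{"x":0,"y":0,"z":0,"roll":0},{"x":0,"y":0,"z":0,"roll":0},{"x":0,"y":0,"z":0,"roll":0},{"x":0,"y":0,"z":0,"roll":0},{"x":0,"y":0,"z":0,"roll":0}], "gripper": 1}}

```text
time_s: 91.9
eef_pos: [0.5943, -0.2069, 0.0553]
eef_rot: [[-0.018, -0.664, 0.748], [-0.007, 0.748, 0.664], [-1.0, 0.007, -0.018]]
force: [3.4, -3.8, 0.4]
gripper_width: 0.159
```

```bash
python3 g.py
```

```text
t 91.9 tcp [ 594.3 -206.9   55.3] psi 131.61 q [ 40.  60. -50.  93.  54.  56. 101.] F [ 3.4 -3.8  0.4] T [-0.7  -0.88 -0.13] w 14.0
```

Held at 14 mm. Turn 60° clockwise, release and rise clear.

Request:
{"fn": "apply_moves", "kwargs": {"targets": [{"x":0,"y":0,"z":0,"roll":4},{"x":0,"y":0,"z":0,"roll":7},{"x":0,"y":0,"z":0,"roll":7},{"x":0,"y":0,"z":0,"roll":7},{"x":0,"y":0,"z":0,"roll":7},{"x":0,"y":0,"z":0,"roll":7},{"x":0,"y":0,"z":0,"roll":7},{"x":0,"y":0,"z":0,"roll":7},{"x":0,"y":0,"z":0,"roll":5},{"x":0,"y":0,"z":0,"roll":2},{"x":0,"y":0,"z":0,"roll":0},{"x":0,"y":0,"z":0,"roll":0}]}}

```text
time_s: 93.4
eef_pos: [0.5947, -0.2075, 0.0552]
eef_rot: [[-0.017, 0.317, 0.948], [-0.007, 0.948, -0.317], [-1.0, -0.012, -0.014]]
force: [4.6, -4.9, -1.0]
gripper_width: 0.154
```

```bash
python3 g.py
```

```text
t 93.4 tcp [ 594.7 -207.5   55.2] psi 71.54 q [ 34.  56. -37.  93.  43.  47.  49.] F [ 4.6 -4.9 -1. ] T [-0.64 -1.09 -0.19] w 13.5
```

Request:
{"fn": "apply_moves", "kwargs": {"targets": [{"x":0,"y":0,"z":0,"roll":0},{"x":0,"y":0,"z":0,"roll":0},{"x":0,"y":0,"z":0,"roll":0},{"x":-30,"y":0,"z":0,"roll":0},{"x":-40,"y":0,"z":0,"roll":0},{"x":-20,"y":40,"z":0,"roll":0},{"x":0,"y":60,"z":0,"roll":0},{"x":0,"y":60,"z":0,"roll":0},{"x":0,"y":60,"z":0,"roll":0},{"x":0,"y":60,"z":-20,"roll":0},{"x":0,"y":60,"z":-40,"roll":0},{"x":0,"y":60,"z":-40,"roll":0},{"x":0,"y":40,"z":-40,"roll":0},{"x":0,"y":0,"z":0,"roll":0}], "gripper": 0.5}}

```text
time_s: 95.15
eef_pos: [0.601, 0.2448, 0.1429]
eef_rot: [[-0.023, 0.304, 0.953], [-0.001, 0.953, -0.304], [-1.0, -0.008, -0.022]]
force: [0.3, 0.1, 0.3]
gripper_width: 0.5
```

```bash
python3 knob.py; python3 g.py; python3 -c "
from h import *
a=np.load('pics/k.npy')[130:320,130:520,::-1]; cv2.imwrite('pics/fin.png',cv2.resize(a,None,fx=2,fy=2,interpolation=2))"
```

```text
knob ctr [[ 593.4 -204.4  108. ]] size (5.367067813873291, 21.174184799194336) turret deg mod180 -1.0
0 [66, 65, 63, 67, 65, 67, 64, 63, 110, 194, 219, 254, 254, 254, 254, 255, 253, 227, 113, 87, 88, 94]
60 [213, 248, 255, 255, 254, 248, 241, 234, 221, 127, 57, 56, 57, 56, 57, 58, 61, 56, 56, 53, 51, 48]
120 [223, 224, 252, 254, 254, 254, 254, 254, 236, 99, 52, 66, 79, 91, 142, 232, 253, 254, 254, 253, 251, 250]
180 [182, 106, 104, 111, 151, 150, 162, 146, 170, 177, 175, 175, 176, 176, 175, 166, 145, 140, 140, 106, 77, 75]
240 [117, 106, 105, 115, 146, 152, 164, 151, 177, 180, 183, 179, 182, 180, 178, 159, 146, 147, 157, 184, 206, 208]
300 [61, 59, 61, 78, 81, 92, 84, 95, 105, 107, 106, 103, 106, 105, 104, 87, 87, 79, 90, 69, 56, 55]
t 95.2 tcp [603.4 240.4 142.4] psi 72.03 q [ -6.  50. -39.  86.  35.  57.  18.] F [ 0.8 -0.5  0.2] T [-0.08 -0.03  0.01] w 43.8
```

View pics/fin.png

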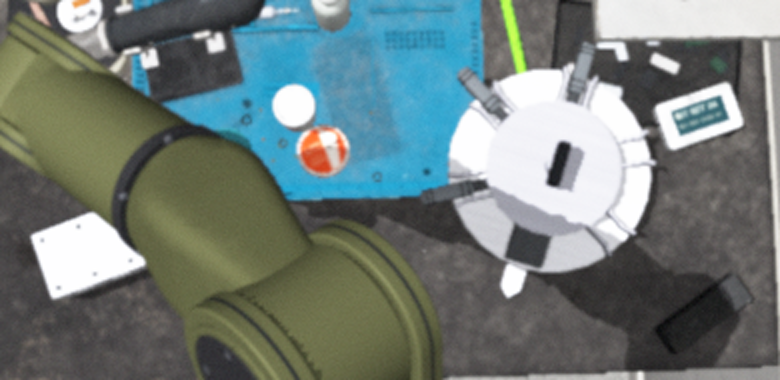

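The picture shows all three drivers home at stations 180, 240 and 300°, and the blank (525,248) in line with the tongue (512,280). The bystanders in view are in place and the gripper touches nothing.

```bash
python3 -c "
from cell import *
print(finish_job())"
```

```text
the job is handed in; nothing more can be done
None
```

The job is handed in at about 95 s of the 210 s. All three drivers that were there (pigeonholes 1, 3 and 4) are in the turret, loaded in left-to-right order. Each was taken by the shank, snapped into the clip, retaken by the handle and slid in. I pushed each one to a firm stop at the same place within 0.6 mm, which puts the tip about 25 mm from the axis.

**Last checks:**
- The final picture shows the three drivers at neighbouring stations, with handle ends at the same radius.
- The blank is at the tongue, and the knob angle reads within about 1° of the detent.
- The gripper is clear, and the flux pot, paste tin and adapter look unmoved. The arm hid the spool in that last picture; I never went near it.

**What went wrong or disagreed:**
- **Reported tool point:** the real fingertips were 31 mm above the reported TCP. The first grasp closed above the shank. I measured the offset by touching the bench lightly (25 N) and worked with it from then on.
- **First knob turn:** it slipped and left the turret at about -19°, apparently because the fingers gripped a collar under the bar. I gripped higher, finished the turn, and the later turns went cleanly.
- **Tool tilt:** the arm neared a joint limit while handling driver 4 and the tool stayed tilted about 1.2°. The driver still went fully home.

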